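# Walk the battery pack into its dock and bar it down

### The job

The battery pack is too heavy and wide to lift: walk it along the mat into the yellow dock by pushing its two rear corners by turns, never touching the amber gauge between them, until it sits flush and square against the back stop. Then draw the aluminium bar out of its blue stand, lay it gently flat on the mat without letting it topple, let go, take it afresh and lay it across over the pack in the dock's two open forks. Leave the four small parts lying nearby where they are, and keep the pack flat on the mat.

Things in the scene. Friction and masses are not known exactly. Their poses are not given: they have to be found in the camera images.
- dock: Yellow fixed dock, open on its -x side. Origin on the mat below where the centre of the docked pack belongs; +x is the way the pack goes in, y is the bar's direction. Two posts: x -24 to +24 mm, y 82 to 102 mm on either side (164 mm apart), with steel feet 5 mm thick out to y = 124 mm. Flared lead-in plates 34 mm high run from them to x = -67 mm, about 203 mm apart there.
- stop_face (a point): Middle of the dock's back stop face, 18 mm above the mat and 47.5 mm along the dock's +x; the stop is 36 mm high. Same axes as the dock.
- fork_mid (a point): Point midway between the two forks on top of the posts, at the height of their floors, 63 mm above the mat (docked pack's top: 60 mm). The fork slots run along y, are 32 mm wide, centred on this point, open above, with prongs 16 mm high (top 79 mm above the mat). Same axes as the dock.
- battery_center (a point): Centre of the grey battery pack with black lid: 95 mm (x) by 140 mm (y) by 60 mm high, 1.0 to 1.65 kg, 30 mm above its underside. It slides on the mat with friction (about 5 to 20 N). +x is its front, with 14 mm bevelled corners, which goes into the dock first. Pushed at one rear corner alone it swings about a point roughly 40 mm beyond its centre on the other side.
- rear_mid (a point): Middle of the pack's rear (-x) face, 47.5 mm behind its centre. At each end of this face is a plain push land (white patch) 24 mm wide, from y = 46 to 70 mm; between them is the gauge.
- gauge: Fragile amber glass charge gauge on the middle of the pack's rear face: 92 mm wide (46 mm either side of the middle), 42 mm high, standing out 6 mm; origin at its centre. The robot must not press on it.
- stand: Blue fixed stand with an 80 x 80 mm base plate, 8 mm thick, and a square socket, 44 mm outside and 28 mm inside, its rim 55 mm above the mat; origin on the mat under its centre. The bar stands upright in the socket, 47 mm deep, its foot 8 mm above the mat.
- bar_center (a point): Centre of the aluminium bar with red ends, 22 x 22 mm square and 200 mm long, 0.18 kg. Its z axis runs along its length, x and y are square to its side faces. It starts upright in the stand.
- bar: The same bar; origin at the centre of the end that stands in the socket, z along its length.
- relay: Bystander: dark relay on its side, 22 x 43 x 28 mm (long along y), origin under its centre. It must stay where it lies.
- gauge_block: Bystander: steel gauge block, 25 x 46 x 16 mm (long along y), origin under its centre. It must stay where it lies.
- insert: Bystander: white plastic fixture insert, 30 x 44 x 18 mm (long along y), origin under its centre. It must stay where it lies.
- hex_key: Bystander: black L-shaped hex key lying flat, 31 x 75 x 8 mm (long along y), origin under its centre. It must stay where it lies.
- cabinet_corner (a point): Near right lower corner, on the mat, of the grey instrument cabinet (248 mm high), which runs from here 280 mm along world +x and 355 mm along world +y; keep the gripper and wrist off it. The bench top's near edge lies 270 mm nearer the robot (world -x) than this point, its left edge 410 mm to the left (world +y).
Things that resemble listed ones, but are neither listed nor needed, are in the scene too. There is more than one size of the part that bears battery_center; the job needs the larger.

How it is judged:
By the outcome, as a careful person would: the job done as asked, in the order asked, and still so for the second after the job is handed in, with the robot touching nothing.
It also fails if it takes over 72 s, if anything falls off the work surface, if the arm or the gripper's body presses on something with over 40 N, if the wrist force passes 120 N, or if a joint passes its speed limit or range.

### The arm

A 6-joint arm with a two-finger parallel gripper is mounted at the origin on a cart in front of the work surface, level with it; the furniture and walls round the work are solid. World frame = base frame: x ahead of the robot, y to its left, z up, the work surface at z = 0. Lengths are in m, angles in rad, forces in N, time in s.
With the tool pointing down it reaches from about 0.35 to 0.975 m from the base axis. Payload 4.9 kg.
Tool frame: the origin (TCP) lies midway between the tips of the shut fingers; the grasp point (between the pads) lies 19 mm behind it; z points along the fingers, y is the line along which they close (so a half turn about z gives the same grasp; the last joint's range is limited). The gripper opens to 85 mm and grips with 20 to 120 N. Pads are 22 mm wide; open, the fingers measure 114 mm over their backs; the gripper's body (76 mm by 85 mm) begins 54 mm behind the grasp point. The pads swing forward as they close: fully open they stand 13 mm farther back than shut.
Start: joints at [1.095, 0.053, 1.613, -0, 1.476, -0.119], TCP at [0.218, 0.586, 0.231] pointing down, gripper open.
Joint ranges: [-3.01, 3.01], [-1.01, 2.22], [0.06, 2.58], [-1.02, 4.17], [0.09, 2.62], [-3.14, 3.14]. Speed limits (rad/s): [2.57, 2.57, 3.14, 3.14, 3.14, 3.14].

### API

Orientations are given as a rotation vector (axis times angle).
In Python, from station import ctrl, optics, job gives the robot as it stands.
- The arm moves only by the shell command python3 -m jog 'ROWS' [OPENING] [FORCE]. ROWS is JSON, a list of rows, each a list of 2 entries, a list of its own where there are three numbers: the shift along the tool's x, y, z in m, then the turn, a rotation vector about the tool's x, y, z in rad. A call has 1 to 5 rows; each row is the pose to reach, as a shift and turn from the pose commanded when the call began, along the tool's axes at that moment; what a row does not reach only later rows make up. A row lasts 1/10 s, in which the tool goes at most 50 mm and 8.59 degrees, less where a joint would pass 70% of its speed; a pose out of reach is approached as far as the arm can. A call with a gripper value outside its range is refused whole. OPENING is the opening, from 0 (shut) to 1 (fully open), set as the call begins (- or left out, the last holds). The fingers move at their own pace and stop on an object; FORCE is the grip in N (left out, the last holds). Time passes only in rows, so rows that repeat a pose let the fingers close. It gives the time, the measured TCP pose, the force, the opening and the grip force at its end, in the units of the state.
- ctrl.get_obs(): the state, without advancing time (a new reading comes with each control period).
- optics.get_image(name): name is "side" or "top" or "wrist"; returns a dict with "image" (384x512x3 uint8, blue, green, red), "fx", "fy", "cx", "cy" (pixels), "D" ([k1, k2, p1, p2, k3] as OpenCV has them; the pictures are not rectified), "rvec" (rotation vector, rad) and "tvec" (3), from world to camera coordinates, as OpenCV has them; the wrist camera has in their place "mount" (4x4, takes a point from camera to tool coordinates, whose origin is the TCP and whose axes are the flange's). Camera axes: x right, y down, z forward; pixel columns grow to the right and rows downward; lengths in m; the calibration is good to about 2 mm. A picture is of the moment at which its call begins: read the wrist's pose just before it. There is no depth.
- job.finish_job(): hands the job in; it is judged then, once.
The state is a dict: "t": time; "q": joint angles; "dq": joint speeds; "effort": joint torques, N m; "tool_pos": TCP position; "tool_rot": TCP orientation; "contact_force": force on the tool from outside, world axes, zero at the start; "wrist_torque": the same for the moment, N m; "opening": finger opening in m; "grip_force": force on a finger pad.
Only numpy, scipy, OpenCV 4.12 (cv2) and the standard library are available. Lean on these libraries where they do the work, as an engineer would, in place of code of your own. Each camera call takes 0.05 s, during which the arm holds its last target. There are 200 camera calls.

## Working session

There is one attempt and no reset: what is moved stays moved. The work goes in short steps, Python scripts to look and compute and a shell command to move; the robot and the scene stay as the last step left them, time stands still between calls to the robot, and variables do not carry over. Pictures are saved under pics/ and viewed, at most 10 in all, crops included, and the job is handed in when it is done.

```bash
ls; mkdir -p pics; python3 - <<'E'
from station import ctrl, optics
import cv2,pickle
o=ctrl.get_obs();print(o['t'],o['tool_pos'],o['tool_rot'],o['opening'])
for n in('side','top'):
    d=optics.get_image(n);pickle.dump(d,open(f'pics/{n}0.pkl','wb'))
    cv2.imwrite(f'pics/{n}0.png',cv2.resize(d['image'],(800,600),interpolation=cv2.INTER_CUBIC))
    print(n,{k:v for k,v in d.items() if k!='image'})
E
```

```text
pics
0.0 [0.21799261 0.58508642 0.23008478] [-5.57280484e-01 -3.09117898e+00  3.06048746e-03] 0.08560168752745669
side {'fx': 374.9237374910694, 'fy': 374.9237374910694, 'cx': 264.2608530197803, 'cy': 192.010604420296, 'D': array([-0.11456481,  0.        ,  0.        ,  0.        ,  0.        ]), 'rvec': array([ 0.75214021,  2.71907811, -0.93413714]), 'tvec': array([ 0.50312162, -0.08859502,  1.34567338])}
top {'fx': 366.40589370542745, 'fy': 366.40589370542745, 'cx': 258.4201392545444, 'cy': 182.27359454064333, 'D': array([0.01392358, 0.        , 0.        , 0.        , 0.        ]), 'rvec': array([ 2.18293181, -2.11356856,  0.20731184]), 'tvec': array([-0.12651757,  0.51572392,  1.08133203])}
```

View pics/top0.png

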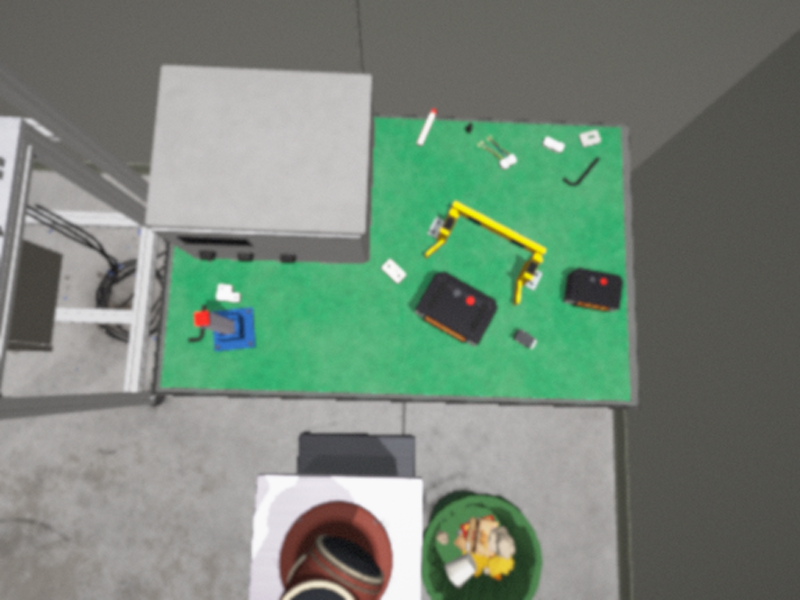

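View pics/side0.png

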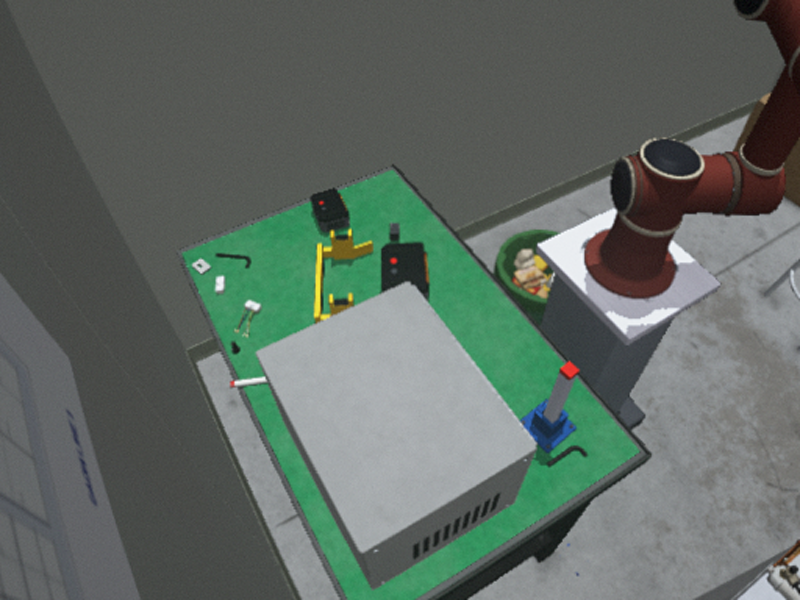

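The top view shows the large pack at about (456,307) with its gauge facing the robot. The dock spans (425–545, 205–300), the stand is at (235,328) and the bar top at (203,318). The side view agrees, though the cabinet partly hides the dock.

```bash
cat > h.py <<'E'
import numpy as np,cv2,pickle
from scipy.spatial.transform import Rotation as R
def cam(d,o=None):
    """returns K,D,Rwc,t : Xc=Rwc X+t"""
    K=np.array([[d['fx'],0,d['cx']],[0,d['fy'],d['cy']],[0,0,1.]])
    if 'rvec' in d: return K,d['D'],R.from_rotvec(d['rvec']).as_matrix(),np.array(d['tvec'])
    T=np.eye(4);T[:3,:3]=R.from_rotvec(o['tool_rot']).as_matrix();T[:3,3]=o['tool_pos']
    M=np.linalg.inv(T@np.array(d['mount']));return K,d['D'],M[:3,:3],M[:3,3]
def proj(c,P):
    return cv2.projectPoints(np.array(P,float).reshape(-1,1,3),cv2.Rodrigues(c[2])[0],c[3],c[0],c[1])[0][:,0]
def back(c,px,z):
    u=cv2.undistortPoints(np.array(px,float).reshape(-1,1,2),c[0],c[1])[:,0]
    r=np.c_[u,np.ones(len(u))]@c[2];C=-c[2].T@c[3]
    return C+r*((z-C[2])/r[:,2])[:,None]
def ortho(c,img,x0,x1,y0,y1,z,s):
    """image up=+x, left=+y, s px/m"""
    H,W=int((x1-x0)*s),int((y1-y0)*s);v,u=np.mgrid[:H,:W]
    P=np.stack([x1-v/s,y1-u/s,np.full(v.shape,z)],-1).reshape(-1,3)
    m=proj(c,P).reshape(H,W,2).astype(np.float32)
    return cv2.remap(img,m[...,0],m[...,1],cv2.INTER_CUBIC)
def wrist(name):
    from station import ctrl,optics
    o=ctrl.get_obs();d=optics.get_image('wrist');pickle.dump((d,o),open(f'pics/{name}.pkl','wb'));return d,o
E
python3 - <<'E'
from h import *
d=pickle.load(open('pics/top0.pkl','rb'));c=cam(d);s=1.5625
def b(n,p,z): print(n,np.round(back(c,np.array(p)/s,z),3).tolist())
b('lid corners',[(437,273),(495,303),(475,342),(418,314)],.06)
b('stop ends top',[(456,203),(545,250)],.036)
b('stand base corners',[(214,312),(252,309),(255,347),(217,350)],.008)
b('bar top',[(203,318)],.208)
b('cab corner (bottom) ',[(368,262)],0)
b('cab top corner',[(362,235)],.248)
b('mat near edge',[(160,392),(630,403)],0)
b('small: relay,white394,white228,hex',[(525,338),(394,271),(228,293),(200,335)],.01)
b('forks',[(445,222),(535,265)],.07)
print(proj(c,[[0.218,.586,.231],[0,0,0.]])*s, -c[2].T@c[3])
d=pickle.load(open('pics/side0.pkl','rb'));c=cam(d)
print(proj(c,[[0.218,.586,.231],[0,0,0.]])*s, -c[2].T@c[3])
b('side bar top',[(569,370)],.208)
E
```

```text
lid corners [[0.542, -0.173, 0.06], [0.487, -0.287, 0.06], [0.411, -0.249, 0.06], [0.461, -0.138, 0.06]]
stop ends top [[0.693, -0.211, 0.036], [0.602, -0.392, 0.036]]
stand base corners [[0.458, 0.265, 0.008], [0.466, 0.191, 0.008], [0.391, 0.18, 0.008], [0.383, 0.253, 0.008]]
bar top [[0.426, 0.222, 0.208]]
cab corner (bottom)  [[0.572, -0.036, 0.0]]
cab top corner [[0.565, -0.034, 0.248]]
mat near edge [[0.298, 0.359, 0.0], [0.304, -0.569, 0.0]]
small: relay,white394,white228,hex [[0.426, -0.357, 0.01], [0.553, -0.09, 0.01], [0.496, 0.24, 0.01], [0.411, 0.288, 0.01]]
forks [[0.643, -0.186, 0.07], [0.563, -0.363, 0.07]]
[[-58.0837603  445.48958771]
 [336.57205862 558.76838225]] [ 0.33503935 -0.08107326  1.15431043]
[[834.2355745  474.33890312]
 [628.31749522 262.08489666]] [0.88852404 0.51280912 1.00963811]
side bar top [[0.43, 0.227, 0.208]]
```

```bash
cat >> h.py <<'E'
def Rd(yaw,pitch=0.):
    "tool down, tool x at yaw (deg)"
    return R.from_euler('z',yaw,degrees=True)*R.from_euler('x',180,degrees=True)
def obs():
    from station import ctrl
    return ctrl.get_obs()
def plan(targets,p=None,r=None):
    """targets: list of (pos, Rotation). prints shift/turn from previous target, in tool axes"""
    o=obs();p=o['tool_pos'] if p is None else np.array(p);r=R.from_rotvec(o['tool_rot']) if r is None else r
    for tp,tr in targets:
        s=r.inv().apply(np.array(tp)-p);t=(r.inv()*tr).as_rotvec()
        n=max(np.linalg.norm(s)/.05,np.degrees(np.linalg.norm(t))/8.59)
        print(np.round(s,4).tolist(),np.round(t,3).tolist(),'rows>=%.1f'%n)
        p,r=np.array(tp),tr
def st():
    o=obs();m=R.from_rotvec(o['tool_rot']).as_matrix()
    print('t%.2f'%o['t'],'pos',np.round(o['tool_pos'],4),'yaw%.2f'%np.degrees(np.arctan2(m[1,0],m[0,0])),'zax',np.round(m[:,2],3),'F',np.round(o['contact_force'],1),'op%.4f'%o['opening'],'gf%.1f'%o['grip_force'],'q',np.round(o['q'],3))
E
python3 - <<'E'
from h import *
st(); d,o=wrist('w0'); print(np.round(d['mount'],3),d['fx'],d['cx'],d['cy'])
plan([((.25,.5,.36),Rd(20)),((.42,0,.36),Rd(-27)),((.43,-.2,.36),Rd(-27))])
E
```

```text
t0.10 pos [0.218  0.5851 0.2302] yaw159.56 zax [-0.001 -0.002 -1.   ] F [-0.   0.8  0.8] op0.0854 gf0.0 q [ 1.095  0.053  1.614  0.     1.476 -0.119]
[[-0.    -0.948 -0.317  0.081]
 [ 1.     0.    -0.001  0.   ]
 [ 0.001 -0.317  0.948 -0.144]
 [ 0.     0.     0.     1.   ]] 334.91885378712726 253.69709474069649 195.8046356796413
[-0.0597, -0.0689, -0.1296] [-0.001, 0.002, 2.436] rows>=16.2
[-0.0113, 0.528, 0.0] [0.0, -0.0, 0.82] rows>=10.6
[0.0997, 0.1737, 0.0] [0.0, 0.0, 0.0] rows>=4.0
```

```bash
python3 - <<'E'
from h import *
plan([((.24,.5,.36),Rd(130)),((.42,.1,.36),Rd(90)),((.56,-.165,.32),Rd(63.3))])
E
```

```text
[-0.0503, -0.0724, -0.1296] [-0.002, 0.0, 0.516] rows>=3.4
[-0.4221, -0.1192, -0.0] [0.0, -0.0, 0.698] rows>=8.8
[-0.265, 0.14, 0.04] [0.0, -0.0, 0.466] rows>=6.0
```

```bash
python3 - <<'E'
from h import *
plan([((.24,.5,.36),Rd(130)),((.33,.3,.36),Rd(110)),((.42,.1,.36),Rd(90)),((.49,-.03,.34),Rd(77)),((.56,-.165,.32),Rd(63.3))])
E
```

```text
[-0.0503, -0.0724, -0.1296] [-0.002, 0.0, 0.516] rows>=3.4
[-0.2111, -0.0596, -0.0] [0.0, -0.0, 0.349] rows>=4.4
[-0.2187, 0.0162, 0.0] [-0.0, -0.0, 0.349] rows>=4.4
[-0.13, 0.07, 0.02] [0.0, -0.0, 0.227] rows>=3.0
[-0.1158, 0.0986, 0.02] [-0.0, -0.0, 0.239] rows>=3.1
```

```bash
J="python3 -m jog"
$J '[[[-0.05,-0.072,-0.13],[0,0,0.516]],[[-0.05,-0.072,-0.13],[0,0,0.516]],[[-0.05,-0.072,-0.13],[0,0,0.516]],[[-0.05,-0.072,-0.13],[0,0,0.516]]]' 0 40
$J '[[[-0.211,-0.06,0],[0,0,0.349]],[[-0.211,-0.06,0],[0,0,0.349]],[[-0.211,-0.06,0],[0,0,0.349]],[[-0.211,-0.06,0],[0,0,0.349]],[[-0.211,-0.06,0],[0,0,0.349]]]'
$J '[[[-0.219,0.016,0],[0,0,0.349]],[[-0.219,0.016,0],[0,0,0.349]],[[-0.219,0.016,0],[0,0,0.349]],[[-0.219,0.016,0],[0,0,0.349]],[[-0.219,0.016,0],[0,0,0.349]]]'
$J '[[[-0.13,0.07,0.02],[0,0,0.227]],[[-0.13,0.07,0.02],[0,0,0.227]],[[-0.13,0.07,0.02],[0,0,0.227]],[[-0.13,0.07,0.02],[0,0,0.227]]]'
$J '[[[-0.116,0.099,0.02],[0,0,0.239]],[[-0.116,0.099,0.02],[0,0,0.239]],[[-0.116,0.099,0.02],[0,0,0.239]],[[-0.116,0.099,0.02],[0,0,0.239]],[[-0.116,0.099,0.02],[0,0,0.239]]]'
python3 - <<'E'
from h import *
st();d,o=wrist('w1');c=cam(d,o)
cv2.imwrite('pics/w1.png',cv2.resize(d['image'],(800,600),interpolation=cv2.INTER_CUBIC))
E
```

```text
t: 0.55
tool_pos: [0.2415, 0.5003, 0.369]
tool_rot: [1.335, 2.841, 0.017]
contact_force: [0.1, 0.4, 0.8]
opening: 0.0284
grip_force: 0.0
t: 1.05
tool_pos: [0.3305, 0.2975, 0.3612]
tool_rot: [1.806, 2.569, -0.0]
contact_force: [-0.5, 1.0, -0.5]
opening: -0.0004
grip_force: 0.0
t: 1.55
tool_pos: [0.4203, 0.0968, 0.3608]
tool_rot: [2.226, 2.216, -0.002]
contact_force: [-0.3, 0.4, -0.3]
opening: -0.0002
grip_force: 0.0
t: 1.95
tool_pos: [0.4902, -0.0341, 0.3387]
tool_rot: [-2.463, -1.946, 0.006]
contact_force: [0.6, 0.8, -0.5]
opening: 0.0
grip_force: 0.0
t: 2.45
tool_pos: [0.5598, -0.1655, 0.3201]
tool_rot: [-2.673, -1.646, 0.002]
contact_force: [-0.2, -0.1, 1.0]
opening: 0.0
grip_force: 0.0
t2.45 pos [ 0.5598 -0.1655  0.3201] yaw63.23 zax [-0.002  0.001 -1.   ] F [-0.2 -0.1  1. ] op0.0000 gf0.0 q [-0.415 -0.081  1.599  0.     1.626  0.052]
```

View pics/w1.png

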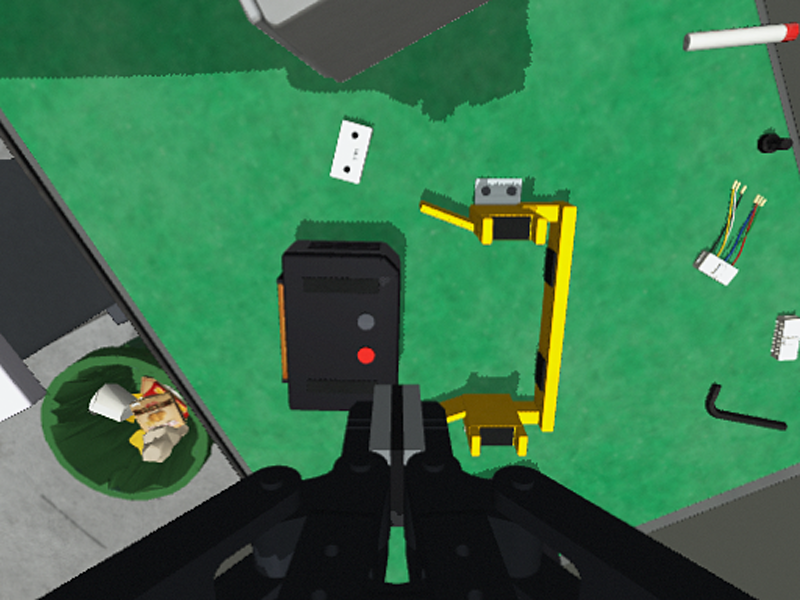

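The wrist view shows the pack's lid with rear corners near (286,250) and (290,408), and the gauge at x≈283, y 277–382. The dock's stop lies at x≈550–570, with forks at (512,228) and (497,437). I'll fit poses and check them with an overlay.

```bash
cat >> h.py <<'E'
def T2(x,y,a,P):
    P=np.array(P,float)/1000;ca,sa=np.cos(a),np.sin(a)
    return np.c_[x+ca*P[:,0]-sa*P[:,1],y+sa*P[:,0]+ca*P[:,1],P[:,2]]
def box(x0,x1,y0,y1,z0,z1):
    return [(a,b,c) for c in(z0,z1) for a,b in((x0,y0),(x1,y0),(x1,y1),(x0,y1))]
BE=[(0,1),(1,2),(2,3),(3,0),(4,5),(5,6),(6,7),(7,4),(0,4),(1,5),(2,6),(3,7)]
def draw(c,img,pose,b,s,off,col):
    p=(proj(c,T2(*pose,b))-off)*s
    for i,j in BE: cv2.line(img,tuple(int(v) for v in p[i]),tuple(int(v) for v in p[j]),col,1)
PACK=box(-47.5,47.5,-70,70,0,60);GA=box(-53.5,-47.5,-46,46,0,42)
DOCK=[box(-24,24,82,102,0,63),box(-24,24,-102,-82,0,63),box(47.5,60,-102,102,0,36)]
def overlay(c,im,name,pp,dp,x0,y0,w,h,s):
    v=cv2.resize(im[y0:y0+h,x0:x0+w],None,fx=s,fy=s,interpolation=cv2.INTER_CUBIC);off=np.array([x0,y0])-.0
    for b in(PACK,GA):draw(c,v,pp,b,s,off,(255,255,0))
    for b in DOCK:draw(c,v,dp,b,s,off,(255,0,255))
    cv2.imwrite(f'pics/{name}.png',v)
E
python3 - <<'E'
from h import *
from scipy.optimize import least_squares
d,o=pickle.load(open('pics/w1.pkl','rb'));c=cam(d,o)
def fit(P,px,x0):
    f=lambda v:(proj(c,T2(*v,P))-np.array(px)/1.5625).ravel()
    r=least_squares(f,x0);print(np.round(r.x,4),np.degrees(r.x[2]),np.round(r.fun,1));return r.x
pp=fit([(-47.5,70,60),(-47.5,-70,60),(-53.5,46,42),(-53.5,-46,42)],[(285,252),(290,408),(279,277),(283,381)],[.475,-.21,-.46])
dp=fit([(47.5,102,36),(47.5,-102,36),(-24,82,63),(24,82,63),(-24,-82,63),(24,-82,63)],[(561,206),(541,431),(488,240),(538,240),(472,428),(523,428)],[.603,-.274,-.46])
overlay(c,d['image'],'ov1',pp,dp,165,105,220,200,3)
E
```

```text
[ 0.483  -0.2183 -0.5022] -28.77340298326619 [-1.4  1.1 -1.   1.7  1.4 -0.1  1.1 -2.9]
[ 0.6024 -0.2778 -0.4692] -26.88203938013151 [ 2.1  2.6  0.4 -1.2 -5.   0.4  2.5  0.5 -1.1 -1.5  1.3 -1.4]
```

View pics/ov1.png

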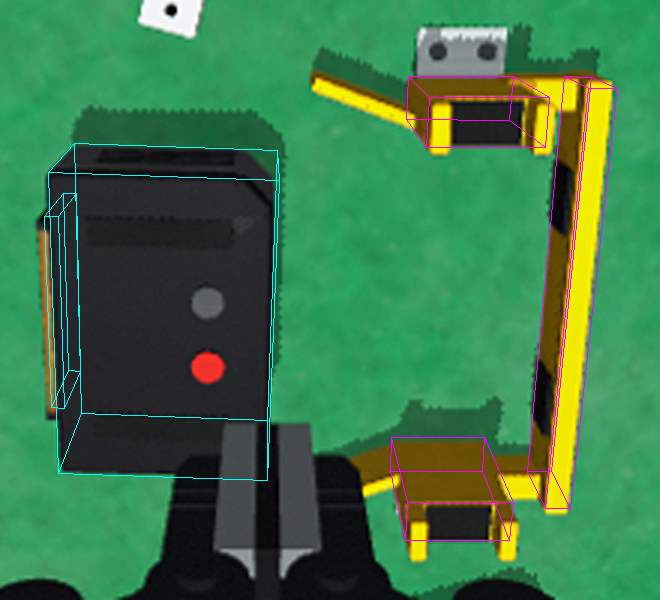

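```bash
python3 - <<'E'
from h import *
from scipy.optimize import least_squares
d,o=pickle.load(open('pics/w1.pkl','rb'));c=cam(d,o)
def fit(P,px,x0):
    f=lambda v:(proj(c,T2(*v,P))-np.array(px)).ravel()
    r=least_squares(f,x0);print(np.round(r.x,4),np.degrees(r.x[2]),np.round(r.fun,1));return r.x
cr=lambda L:np.array(L)/3.+[165,105]
pp=[.483,-.2183,-.5022]
dp=fit([(-24,82,79),(24,82,79),(-24,-102,79),(24,-102,79)],cr([(432,153),(550,153),(411,560),(516,560)]),[.603,-.274,-.46])
print('stop line x in crop at y=±90:',(proj(c,T2(*dp,[(47.5,90,36),(47.5,-90,36)]))-[165,105])*3)
# pack in dock frame
ca,sa=np.cos(dp[2]),np.sin(dp[2]);e=np.array(pp[:2])-dp[:2];print('pack in dock',e@[ca,sa],e@[-sa,ca],np.degrees(pp[2]-dp[2]))
E
```

```text
[ 0.6019 -0.2767 -0.4632] -26.538281486129776 [-0.9  0.3  0.9  0.2 -0.4 -0.2  0.3 -0.3]
stop line x in crop at y=±90: [[582.30234581 114.20326022]
 [546.67197434 485.40872701]]
pack in dock -0.13244839765886868 -0.0008282454998381111 -2.2356589853401667
```

```bash
cat >> h.py <<'E'
DP=(.6019,-.2767,-.4632)
PP0=(.483,-.2183,-.5022)
def toolpose(pp,s,gap,z=.02,ly=62.):
    p=T2(*pp,[(-62-gap,s*ly,z*1000)])[0]
    return p,Rd(np.degrees(pp[2])+90)
def indock(pp):
    ca,sa=np.cos(DP[2]),np.sin(DP[2]);e=np.array(pp[:2])-DP[:2]
    return np.round([1000*(e@[ca,sa]),1000*(e@[-sa,ca]),np.degrees(pp[2]-DP[2])],1)
def swing(pp,s,deg,piv=40):
    "pose after push at side s by |deg|"
    f=-s*np.radians(deg);P=T2(*pp,[(0,-s*piv,0)])[0][:2];e=np.array(pp[:2])-P
    c_,s_=np.cos(f),np.sin(f);q=P+[c_*e[0]-s_*e[1],s_*e[0]+c_*e[1]];return (q[0],q[1],pp[2]+f)
def pushrows(s,deg,n=4,piv=40,gap=10,ly=62):
    "rows from gap start, in tool axes"
    r=np.array([-62,s*(ly+piv)]);out=[[[0,gap/1000,0],[0,0,0]]]
    for k in range(1,n+1):
        f=-s*np.radians(deg)*k/n;c_,s_=np.cos(f),np.sin(f)
        d=np.array([c_*r[0]-s_*r[1],s_*r[0]+c_*r[1]])-r
        out.append([[round(d[1]/1000,4),round((gap+d[0])/1000,4),0],[0,0,round(-f,3)]])
    print(str(out).replace(' ',''))
E
python3 - <<'E'
from h import *
p,r=toolpose(PP0,-1,30,.2);p2,_=toolpose(PP0,-1,30,.02);p3,_=toolpose(PP0,-1,10,.02)
print(p3)
plan([(p,r),(p2,r),(p3,r)])
pushrows(-1,9);pushrows(1,14);pushrows(-1,14)
E
```

```text
[ 0.39004614 -0.23798703  0.02      ]
[-0.1411, -0.1385, 0.1211] [-0.001, -0.0, 0.036] rows>=4.6
[0.0, -0.0, 0.18] [0.0, 0.0, 0.0] rows>=3.6
[-0.0, 0.02, 0.0] [0.0, 0.0, 0.0] rows>=0.4
[[[0,0.01,0],[0,0,0]],[[np.float64(-0.0024),np.float64(0.0141),0],[0,0,np.float64(-0.039)]],[[np.float64(-0.0046),np.float64(0.0182),0],[0,0,np.float64(-0.079)]],[[np.float64(-0.0066),np.float64(0.0224),0],[0,0,np.float64(-0.118)]],[[np.float64(-0.0084),np.float64(0.0267),0],[0,0,np.float64(-0.157)]]]
[[[0,0.01,0],[0,0,0]],[[np.float64(0.0036),np.float64(0.0163),0],[0,0,np.float64(0.061)]],[[np.float64(0.0068),np.float64(0.0229),0],[0,0,np.float64(0.122)]],[[np.float64(0.0096),np.float64(0.0296),0],[0,0,np.float64(0.183)]],[[np.float64(0.012),np.float64(0.0365),0],[0,0,np.float64(0.244)]]]
[[[0,0.01,0],[0,0,0]],[[np.float64(-0.0036),np.float64(0.0163),0],[0,0,np.float64(-0.061)]],[[np.float64(-0.0068),np.float64(0.0229),0],[0,0,np.float64(-0.122)]],[[np.float64(-0.0096),np.float64(0.0296),0],[0,0,np.float64(-0.183)]],[[np.float64(-0.012),np.float64(0.0365),0],[0,0,np.float64(-0.244)]]]
```

```bash
J="python3 -m jog"
$J '[[[-0.141,-0.1385,0.121],[0,0,0.036]],[[-0.141,-0.1385,0.121],[0,0,0.036]],[[-0.141,-0.1385,0.121],[0,0,0.036]],[[-0.141,-0.1385,0.121],[0,0,0.036]],[[-0.141,-0.1385,0.121],[0,0,0.036]]]' >/dev/null
$J '[[[0,0,0.05],[0,0,0]],[[0,0,0.1],[0,0,0]],[[0,0,0.15],[0,0,0]],[[0,0,0.18],[0,0,0]],[[0,0,0.18],[0,0,0]]]'
$J '[[[0,0.01,0],[0,0,0]],[[0,0.02,0],[0,0,0]],[[0,0.024,0],[0,0,0]]]'
$J '[[[0,0.002,0],[0,0,0]]]'
$J '[[[0,0.002,0],[0,0,0]]]'
$J '[[[0,0.002,0],[0,0,0]]]'
```

```text
t: 3.5
tool_pos: [0.3698, -0.2248, 0.0163]
tool_rot: [-2.694, -1.598, 0.004]
contact_force: [0.0, 0.7, -0.6]
opening: 0.0
grip_force: 0.0
t: 3.8
tool_pos: [0.3971, -0.2426, 0.0236]
tool_rot: [2.698, 1.598, 0.003]
contact_force: [1.2, -0.0, 0.1]
opening: 0.0001
grip_force: 0.0
t: 3.9
tool_pos: [0.3976, -0.2428, 0.0225]
tool_rot: [2.7, 1.599, 0.002]
contact_force: [0.0, 0.0, -0.6]
opening: 0.0003
grip_force: 0.0
t: 4.0
tool_pos: [0.398, -0.2429, 0.0215]
tool_rot: [2.703, 1.6, -0.0]
contact_force: [-5.3, 3.5, 9.9]
opening: 0.0003
grip_force: 5.7
t: 4.1
tool_pos: [0.3981, -0.2429, 0.0214]
tool_rot: [-2.7, -1.599, 0.004]
contact_force: [-13.5, 6.9, 16.7]
opening: -0.0001
grip_force: 11.1
```

```bash
J="python3 -m jog"
$J '[[[-0.001,0.002,-0.002],[0,0,-0.02]]]'
$J '[[[-0.001,0.003,0],[0,0,-0.02]]]'
$J '[[[-0.001,0.003,0],[0,0,-0.03]]]'
```

```text
t: 4.2
tool_pos: [0.3991, -0.2445, 0.0223]
tool_rot: [-2.684, -1.626, 0.003]
contact_force: [-4.5, -0.2, 0.2]
opening: 0.0001
grip_force: 2.2
t: 4.3
tool_pos: [0.4008, -0.2467, 0.0223]
tool_rot: [-2.666, -1.653, 0.005]
contact_force: [-10.0, 3.5, 7.8]
opening: -0.0005
grip_force: 5.3
t: 4.4
tool_pos: [0.4029, -0.2492, 0.0223]
tool_rot: [-2.641, -1.693, 0.006]
contact_force: [-9.7, 1.1, 7.6]
opening: -0.0
grip_force: 5.2
```

```bash
J="python3 -m jog"
$J '[[[-0.003,0.0044,0],[0,0,-0.045]],[[-0.0055,0.009,0],[0,0,-0.09]]]'
$J '[[[0,-0.025,0],[0,0,0]],[[0.045,-0.025,0],[0,0,0]],[[0.09,-0.025,0],[0,0,0]],[[0.124,-0.025,0],[0,0,0]],[[0.124,-0.01,0],[0,0,0]]]'
python3 - <<'E'
from h import *
st();d,o=wrist('w2');c=cam(d,o)
cv2.imwrite('pics/w2.png',cv2.resize(d['image'],(768,576)))
E
```

```text
t: 4.6
tool_pos: [0.4091, -0.2579, 0.0223]
tool_rot: [-2.562, -1.811, 0.004]
contact_force: [-7.3, 3.0, 5.3]
opening: -0.0005
grip_force: 4.5
t: 5.1
tool_pos: [0.4422, -0.1346, 0.0217]
tool_rot: [-2.562, -1.815, 0.0]
contact_force: [1.0, -0.1, 0.4]
opening: -0.0001
grip_force: 0.0
t5.10 pos [ 0.4422 -0.1346  0.0217] yaw70.64 zax [-0.002  0.002 -1.   ] F [ 1.  -0.1  0.4] op-0.0001 gf0.0 q [-4.570e-01 -1.040e-01  2.143e+00  1.000e-03  1.104e+00 -1.200e-01]
```

View pics/w2.png

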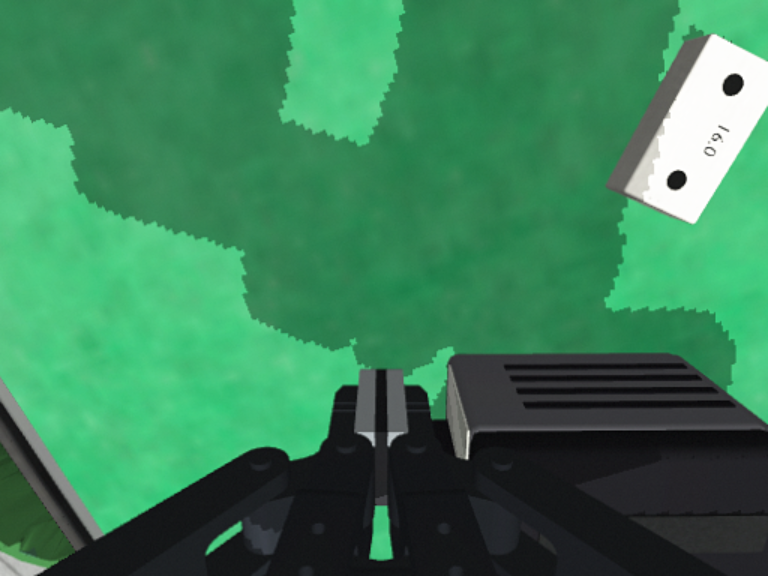

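The low view shows the shut fingers at (380,390), just behind the pack's left white land at (458,400) and parallel to it, so it tracks well.

```bash
J="python3 -m jog"
$J '[[[0,0.01,0],[0,0,0]],[[0.0036,0.0163,0],[0,0,0.061]],[[0.0068,0.0229,0],[0,0,0.122]],[[0.0096,0.0296,0],[0,0,0.183]],[[0.012,0.0365,0],[0,0,0.244]]]'
$J '[[[0,-0.025,0],[0,0,0]],[[-0.045,-0.025,0],[0,0,0]],[[-0.09,-0.025,0],[0,0,0]],[[-0.124,-0.025,0],[0,0,0]],[[-0.124,-0.01,0],[0,0,0]]]' | grep -E 'pos|force'
$J '[[[0,0.01,0],[0,0,0]],[[-0.0036,0.0163,0],[0,0,-0.061]],[[-0.0068,0.0229,0],[0,0,-0.122]],[[-0.0096,0.0296,0],[0,0,-0.183]],[[-0.012,0.0365,0],[0,0,-0.244]]]'
$J '[[[0,-0.03,0],[0,0,0]],[[0.045,-0.03,-0.04],[0,0,0]],[[0.09,-0.03,-0.09],[0,0,0]],[[0.124,-0.03,-0.14],[0,0,0]],[[0.124,-0.03,-0.17],[0,0,0]]]'
python3 - <<'E'
from h import *
st();d,o=wrist('w3');c=cam(d,o)
cv2.imwrite('pics/w3.png',cv2.resize(d['image'],(768,576)))
E
```

```text
t: 5.65
tool_pos: [0.4799, -0.1389, 0.0223]
tool_rot: [-2.767, -1.477, 0.004]
contact_force: [-7.1, 5.3, 7.3]
opening: -0.0002
grip_force: 5.6
tool_pos: [0.4015, -0.2398, 0.022]
contact_force: [0.9, 0.9, -0.5]
grip_force: 0.0
t: 6.65
tool_pos: [0.427, -0.2669, 0.0223]
tool_rot: [-2.561, -1.812, 0.004]
contact_force: [-8.2, 2.4, 6.7]
opening: 0.0001
grip_force: 4.9
t: 7.15
tool_pos: [0.4395, -0.1427, 0.1794]
tool_rot: [-2.563, -1.812, 0.001]
contact_force: [1.3, -0.7, -1.0]
opening: 0.0001
grip_force: 0.0
t7.15 pos [ 0.4395 -0.1427  0.1794] yaw70.50 zax [-0.002  0.002 -1.   ] F [ 1.3 -0.7 -1. ] op0.0001 gf0.0 q [-4.760e-01 -3.160e-01  2.034e+00  1.000e-03  1.426e+00 -1.350e-01]
```

View pics/w3.png

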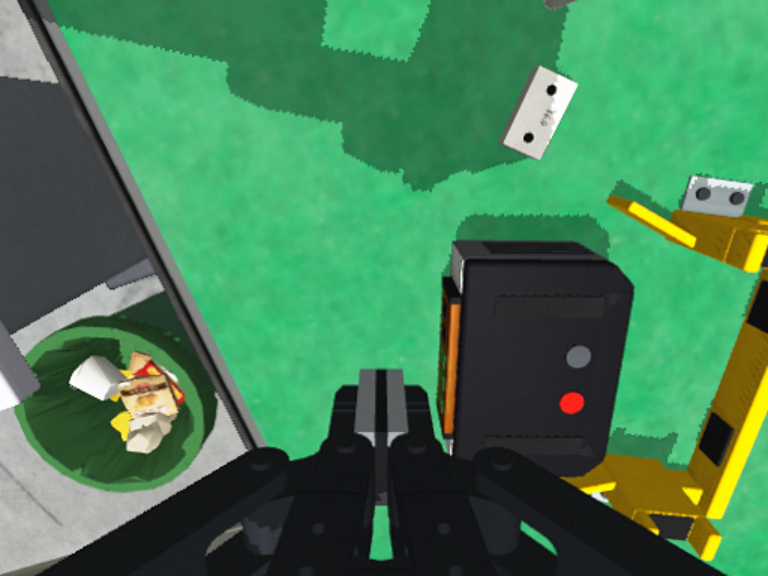

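The raised view shows the pack lid clearly: rear-left corner (464,261), bevel (605,262)→(633,290), red dot (572,403), heading for the dock mouth. I'll register it automatically against the first image.

```bash
cat >> h.py <<'E'
def lid(c,img,pp,s=1.):
    "lid ortho image in pack frame, 1 px/mm: rows y 80..-80, cols x -60..60"
    v,u=np.mgrid[:160,:120];P=np.c_[(u-60).ravel(),(80-v).ravel(),np.full(u.size,60)]
    m=proj(c,T2(*pp,P)).reshape(160,120,2).astype(np.float32)
    return cv2.remap(cv2.cvtColor(img,cv2.COLOR_BGR2GRAY),m[...,0],m[...,1],cv2.INTER_LINEAR)
def ecc(c,img,guess,ref='w1',refpose=PP0,mask=None):
    d,o=pickle.load(open(f'pics/{ref}.pkl','rb'));T=lid(cam(d,o),d['image'],refpose)
    pp=np.array(guess,float)
    M=np.zeros_like(T);M[3:125,8:112]=255
    if mask is not None: M[:]=0;M[mask[0]:mask[1],mask[2]:mask[3]]=255
    for k in range(3):
        I=lid(c,img,pp);W=np.eye(2,3,dtype=np.float32)
        cc,W=cv2.findTransformECC(T,I,W,cv2.MOTION_EUCLIDEAN,(3,200,1e-6),M,5)
        # template pt -> image pt, px to pack frame
        A=np.array([[1,0,-60],[0,-1,80],[0,0,1.]]);G=A@np.vstack([W,[0,0,1]])@np.linalg.inv(A)
        a=np.arctan2(G[1,0],G[0,0]);q=T2(*pp,[(G[0,2],G[1,2],0)])[0];pp=np.array([q[0],q[1],pp[2]+a])
    print('ecc',round(cc,3),np.round(pp,4),'in dock',indock(pp));return pp
def contactpose(s,ly=62,off=62.7):
    o=obs();m=R.from_rotvec(o['tool_rot']).as_matrix();a=np.arctan2(m[1,0],m[0,0])-np.pi/2
    q=T2(o['tool_pos'][0],o['tool_pos'][1],a,[(off,-s*ly,0)])[0];return (q[0],q[1],a)
E
python3 - <<'E'
from h import *
from scipy.optimize import least_squares
d,o=pickle.load(open('pics/w3.pkl','rb'));c=cam(d,o)
a=np.radians(70.5-90);g=T2(.427,-.2669,a,[(62.7,62,0)])[0];g=(g[0],g[1],a);print('contact guess',g,indock(g))
P=[(-47.5,70,60),(33.5,70,60),(47.5,56,60)];px=np.array([(464,261),(605,262),(633,290)])/1.5
r=least_squares(lambda v:(proj(c,T2(*v,P))-px).ravel(),g);print(r.x,indock(r.x),np.round(r.fun,1))
pp=ecc(c,d['image'],r.x)
p,rr=toolpose(pp,1,10.7,.021);plan([(p+[0,0,.05],rr),(p,rr)])
E
```

```text
contact guess (np.float64(0.5067996467639734), np.float64(-0.2293859176262424), np.float64(-0.34033920413889424)) [-106.2   -0.2    7. ]
[ 0.50477165 -0.22781584 -0.35790741] [-108.7    0.3    6. ] [-2.  -0.   3.3  1.1 -1.3 -0.9]
ecc 0.741 [ 0.5059 -0.2307 -0.3439] in dock [-106.4   -1.7    6.8]
[0.0005, 0.0128, 0.1188] [0.013, -0.0, 0.005] rows>=2.4
[0.0, -0.0, 0.05] [0.0, 0.0, 0.0] rows>=1.0
```

```bash
J="python3 -m jog"
$J '[[[0,0,0.05],[0,0,0]],[[0,0,0.1],[0,0,0]],[[0,0,0.14],[0,0,0]],[[0,0,0.17],[0,0,0]],[[0,0.018,0.17],[0,0,0]]]' | grep -E 'pos|force'
$J '[[[0,0.01,0],[0,0,0]],[[0.0036,0.0163,0],[0,0,0.061]],[[0.0068,0.0229,0],[0,0,0.122]],[[0.0096,0.0296,0],[0,0,0.183]],[[0.012,0.0365,0],[0,0,0.244]]]'| grep -E 'pos|force'
$J '[[[0,-0.025,0],[0,0,0]],[[-0.045,-0.025,0],[0,0,0]],[[-0.09,-0.025,0],[0,0,0]],[[-0.124,-0.025,0],[0,0,0]],[[-0.124,-0.01,0],[0,0,0]]]' | grep -E 'pos|force'
$J '[[[0,0.01,0],[0,0,0]],[[-0.0036,0.0163,0],[0,0,-0.061]],[[-0.0068,0.0229,0],[0,0,-0.122]],[[-0.0096,0.0296,0],[0,0,-0.183]],[[-0.012,0.0365,0],[0,0,-0.244]]]'| grep -E 'pos|force'
$J '[[[0,-0.025,0],[0,0,0]],[[0.045,-0.025,0],[0,0,0]],[[0.09,-0.025,0],[0,0,0]],[[0.124,-0.025,0],[0,0,0]],[[0.124,-0.01,0],[0,0,0]]]' | grep -E 'pos|force'
$J '[[[0,0.01,0],[0,0,0]],[[0.0036,0.0163,0],[0,0,0.061]],[[0.0068,0.0229,0],[0,0,0.122]],[[0.0096,0.0296,0],[0,0,0.183]],[[0.012,0.0365,0],[0,0,0.244]]]'| grep -E 'pos|force'
$J '[[[0,-0.025,0],[0,0,0]],[[-0.045,-0.025,0],[0,0,0]],[[-0.09,-0.025,0],[0,0,0]],[[-0.124,-0.025,0],[0,0,0]],[[-0.124,-0.01,0],[0,0,0]]]' | grep -E 'pos|force'
$J '[[[0,0.01,0],[0,0,0]],[[-0.0036,0.0163,0],[0,0,-0.061]],[[-0.0068,0.0229,0],[0,0,-0.122]],[[-0.0096,0.0296,0],[0,0,-0.183]],[[-0.012,0.0365,0],[0,0,-0.244]]]'| grep -E 'pos|force'
python3 - <<'E'
from h import *
st();g=contactpose(-1);print(g,indock(g))
E
$J '[[[0,-0.03,0],[0,0,0]],[[0.045,-0.03,-0.04],[0,0,0]],[[0.09,-0.03,-0.09],[0,0,0]],[[0.124,-0.03,-0.14],[0,0,0]],[[0.124,-0.03,-0.17],[0,0,0]]]' | grep -E 'pos|force'
python3 - <<'E'
from h import *
st();d,o=wrist('w4');c=cam(d,o);m=R.from_rotvec(o['tool_rot']).as_matrix()
d3,o3=pickle.load(open('pics/w3.pkl','rb'))
P3=(.5059,-.2307,-.3439);G=np.array(P3)+[.03,-.018,0]
try: ecc(c,d['image'],G); ecc(c,d['image'],G,'w3',P3)
except Exception as e: print(e)
E
```

```text
tool_pos: [0.45, -0.1473, 0.0023]
contact_force: [-8.1, 5.1, 3.0]
grip_force: 0.0
tool_pos: [0.494, -0.1506, 0.0083]
contact_force: [-6.4, 5.8, 7.1]
grip_force: 0.0
tool_pos: [0.4154, -0.2518, 0.0086]
contact_force: [-16.8, 0.3, 16.0]
grip_force: 0.0
tool_pos: [0.4409, -0.2806, 0.0098]
contact_force: [-12.6, 1.5, 12.2]
grip_force: 0.0
tool_pos: [0.474, -0.1561, 0.0082]
contact_force: [0.1, -1.0, -0.5]
grip_force: 0.0
tool_pos: [0.5119, -0.16, 0.0091]
contact_force: [-7.2, 7.9, 9.0]
grip_force: 0.0
tool_pos: [0.4333, -0.2615, 0.0087]
contact_force: [1.3, 0.5, -0.3]
grip_force: 0.0
tool_pos: [0.4585, -0.2891, 0.0094]
contact_force: [-10.2, 0.8, 9.5]
grip_force: 0.0
t11.20 pos [ 0.4585 -0.2891  0.0094] yaw70.61 zax [-0.005  0.001 -1.   ] F [-10.2   0.8   9.5] op0.0002 gf0.0 q [-0.699  0.109  1.955 -0.003  1.082 -0.359]
(np.float64(0.5382592047939725), np.float64(-0.251463298883943), np.float64(-0.33845622188039215)) [-68.2  -5.9   7.1]
tool_pos: [0.4712, -0.1642, 0.1661]
contact_force: [1.5, -0.7, -0.2]
grip_force: 0.0
t11.70 pos [ 0.4712 -0.1642  0.1661] yaw70.52 zax [-0.002  0.002 -1.   ] F [ 1.5 -0.7 -0.2] op-0.0003 gf0.0 q [-0.485 -0.204  1.966  0.     1.382 -0.145]
OpenCV(4.12.0) /io/opencv/modules/video/src/ecc.cpp:589: error: (-7:Iterations do not converge) The algorithm stopped before its convergence. The correlation is going to be minimized. Images may be uncorrelated or non-overlapped in function 'findTransformECC'
```

```bash
python3 - <<'E'
from h import *
d,o=pickle.load(open('pics/w4.pkl','rb'));c=cam(d,o)
overlay(c,d['image'],'ov4',(.5383,-.2515,-.3385),DP,220,110,290,220,2.7)
E
```

```text
(no output)
```

View pics/ov4.png

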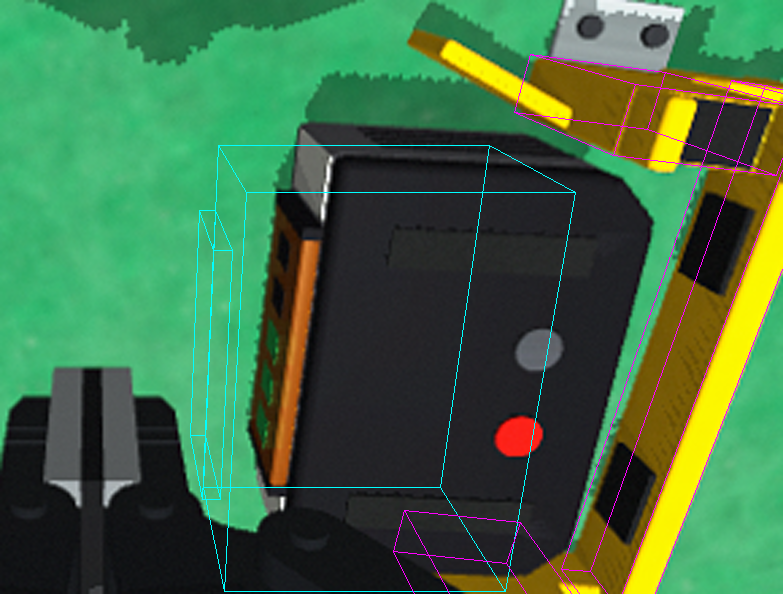

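The pack is some 25 mm farther in than dead reckoning said: rear-left lid corner at (330,157), bevel at (622,178)→(653,222), front-right bevel at about (570,548). I'll fit its pose from these points.

```bash
python3 - <<'E'
from h import *
from scipy.optimize import least_squares
d,o=pickle.load(open('pics/w4.pkl','rb'));c=cam(d,o)
P=[(-47.5,70,60),(33.5,70,60),(47.5,56,60),(47.5,-56,60)];px=np.array([(330,157),(622,178),(653,222),(570,548)])/2.7+[220,110]
r=least_squares(lambda v:(proj(c,T2(*v,P))-px).ravel(),(.56,-.25,-.35));print(r.x,indock(r.x),np.round(r.fun,1))
for k in('w1',):
    try: ecc(c,d['image'],r.x)
    except Exception as e: print('no')
try: pp=ecc(c,d['image'],r.x,'w3',(.5065,-.2295,-.3439))
except Exception as e: print('no')
p,rr=toolpose(r.x,-1,0,.02);print('tool contact R',p)
E
```

```text
[ 0.56081738 -0.25194204 -0.39193258] [-47.8   3.8   4.1] [ 2.4  1.2 -1.9 -1.2 -0.1  0.6 -0.6 -1.2]
ecc 0.676 [ 0.5588 -0.2553 -0.3805] in dock [-48.2  -0.1   4.7]
ecc 0.968 [ 0.5598 -0.253  -0.386 ] in dock [-48.2   2.4   4.4]
tool contact R [ 0.47983622 -0.28555828  0.02      ]
```

```bash
python3 - <<'E' | sed 's/np.float64(\([^)]*\))/\1/g'
from h import *
pp=(.5600,-.2530,-.386);print(indock(pp))
p,rr=toolpose(pp,1,12,.033);plan([(p+[0,0,.05],rr),(p,rr)])
pushrows(1,10);pushrows(-1,12);pushrows(1,12);q=swing(pp,1,10);print(indock(q));q=swing(q,-1,12);print(indock(q))
E
```

```text
[-48.1   2.5   4.4]
[0.0102, 0.0357, 0.094] [0.013, -0.0, 0.048] rows>=2.0
[0.0, -0.0, 0.05] [0.0, 0.0, 0.0] rows>=1.0
[[[0,0.01,0],[0,0,0]],[[0.0026,0.0145,0],[0,0,0.044]],[[0.005,0.0191,0],[0,0,0.087]],[[0.0072,0.0238,0],[0,0,0.131]],[[0.0092,0.0287,0],[0,0,0.175]]]
[[[0,0.01,0],[0,0,0]],[[-0.0031,0.0154,0],[0,0,-0.052]],[[-0.0059,0.021,0],[0,0,-0.105]],[[-0.0084,0.0267,0],[0,0,-0.157]],[[-0.0107,0.0326,0],[0,0,-0.209]]]
[[[0,0.01,0],[0,0,0]],[[0.0031,0.0154,0],[0,0,0.052]],[[0.0059,0.021,0],[0,0,0.105]],[[0.0084,0.0267,0],[0,0,0.157]],[[0.0107,0.0326,0],[0,0,0.209]]]
[-41.1   2.4  -5.6]
[-32.7   2.5   6.4]
```

Descend, settle, then verify the position before the push.

```bash
J="python3 -m jog"
$J '[[[0.005,0.018,0.045],[0,0,0.024]],[[0.01,0.0357,0.09],[0,0,0.048]],[[0.01,0.0357,0.13],[0,0,0.048]],[[0.01,0.0357,0.142],[0,0,0.048]],[[0.01,0.0357,0.142],[0,0,0.048]]]' | grep -E 'pos|force'
python3 - <<'E'
from h import *
pp=(.5600,-.2530,-.386);p,rr=toolpose(pp,1,12,.033);st();plan([(p,rr)])
E
```

```text
tool_pos: [0.5066, -0.1682, 0.0213]
contact_force: [-0.1, -0.3, -0.1]
grip_force: 0.0
t12.25 pos [ 0.5066 -0.1682  0.0213] yaw67.68 zax [-0.005  0.002 -1.   ] F [-0.1 -0.3 -0.1] op-0.0001 gf0.0 q [-0.46   0.071  1.971 -0.     1.104 -0.07 ]
[0.0036, 0.0073, -0.0117] [-0.005, -0.0, -0.004] rows>=0.3
```

```bash
J="python3 -m jog"
$J '[[[0.003,0.004,-0.011],[0,0,0]],[[0.003,0.007,-0.011],[0,0,0]],[[0.003,0.009,-0.011],[0,0,0]]]' | grep -E 'pos|force'
$J '[[[0,0.004,0],[0,0,0]],[[0,0.008,0],[0,0,0]]]' | grep -E 'pos|force'
$J '[[[0,0.003,0],[0,0,0]]]' | grep -E 'pos|force'
$J '[[[0.0005,0.002,0],[0,0,0.01]]]' | grep -E 'pos|force'
python3 - <<'E'
from h import *
st();g=contactpose(1);print(indock(g))
E
```

```text
tool_pos: [0.5202, -0.1709, 0.0382]
contact_force: [0.2, -0.7, 0.6]
grip_force: 0.0
tool_pos: [0.5256, -0.1731, 0.0354]
contact_force: [0.3, 0.7, -0.1]
grip_force: 0.0
tool_pos: [0.5275, -0.1738, 0.0348]
contact_force: [-6.7, 3.2, 5.8]
grip_force: 3.9
tool_pos: [0.5283, -0.1736, 0.0343]
contact_force: [-6.9, 3.1, 6.9]
grip_force: 4.1
t12.95 pos [ 0.5283 -0.1736  0.0343] yaw67.07 zax [-0.005  0.002 -1.   ] F [-6.9  3.1  6.9] op0.0000 gf4.1 q [-0.451  0.101  1.914 -0.     1.132 -0.051]
[-45.5   1.4   3.6]
```

```bash
J="python3 -m jog"
$J '[[[0.0026,0.0045,0],[0,0,0.044]],[[0.005,0.0091,0],[0,0,0.087]],[[0.0072,0.0138,0],[0,0,0.131]],[[0.0092,0.0187,0],[0,0,0.175]]]'| grep -E 'pos|force'
python3 -c "
from h import *
g=contactpose(1);print(indock(g))"
$J '[[[0,-0.025,0],[0,0,0]],[[-0.045,-0.025,0],[0,0,0]],[[-0.09,-0.025,0],[0,0,0]],[[-0.124,-0.025,0],[0,0,0]],[[-0.124,-0.01,0],[0,0,0]]]' | grep -E 'pos|force'
$J '[[[0,0.01,0],[0,0,0]],[[-0.0031,0.0154,0],[0,0,-0.052]],[[-0.0059,0.021,0],[0,0,-0.105]],[[-0.0084,0.0267,0],[0,0,-0.157]],[[-0.0107,0.0326,0],[0,0,-0.209]]]'| grep -E 'pos|force'
python3 -c "
from h import *
g=contactpose(-1);print(indock(g));st()"
```

```text
tool_pos: [0.549, -0.1718, 0.0341]
contact_force: [-6.4, 4.2, 6.3]
grip_force: 3.7
[-38.9   1.5  -6.5]
tool_pos: [0.472, -0.2737, 0.034]
contact_force: [0.6, -0.2, -0.4]
grip_force: 0.0
tool_pos: [0.4954, -0.2973, 0.0342]
contact_force: [-6.8, 2.2, 5.0]
grip_force: 3.3
[-29.9   1.9   5.8]
t14.35 pos [ 0.4954 -0.2973  0.0342] yaw69.23 zax [-0.005  0.002 -1.   ] F [-6.8  2.2  5. ] op0.0002 gf3.3 q [-6.690e-01  1.490e-01  1.861e+00 -1.000e-03  1.137e+00 -3.060e-01]
```

```bash
J="python3 -m jog"
$J '[[[0,-0.025,0],[0,0,0]],[[0.045,-0.025,0],[0,0,0]],[[0.09,-0.025,0],[0,0,0]],[[0.124,-0.025,0],[0,0,0]],[[0.124,-0.01,0],[0,0,0]]]' | grep -E 'pos|force'
$J '[[[0,0.01,0],[0,0,0]],[[0.0031,0.0154,0],[0,0,0.052]],[[0.0059,0.021,0],[0,0,0.105]],[[0.0084,0.0267,0],[0,0,0.157]],[[0.0107,0.0326,0],[0,0,0.209]]]'| grep -E 'pos|force'
python3 -c "
from h import *
g=contactpose(1);print(indock(g))"
$J '[[[0,-0.025,0],[0,0,0]],[[-0.045,-0.025,0],[0,0,0]],[[-0.09,-0.025,0],[0,0,0]],[[-0.124,-0.025,0],[0,0,0]],[[-0.124,-0.01,0],[0,0,0]]]' | grep -E 'pos|force'
$J '[[[0,0.01,0],[0,0,0]],[[-0.0031,0.0154,0],[0,0,-0.052]],[[-0.0059,0.021,0],[0,0,-0.105]],[[-0.0084,0.0267,0],[0,0,-0.157]],[[-0.0107,0.0326,0],[0,0,-0.209]]]'| grep -E 'pos|force'
python3 - <<'E'
from h import *
g=contactpose(-1);print(g,indock(g));d,o=wrist('w5');c=cam(d,o)
for k,p in(('w3',(.5065,-.2295,-.3439)),('w4',(.5600,-.2530,-.386))):
    try: ecc(c,d['image'],g,k,p)
    except Exception as e: print('no')
E
```

```text
tool_pos: [0.5315, -0.1742, 0.0338]
contact_force: [-0.4, -0.7, -0.5]
grip_force: 0.0
tool_pos: [0.5646, -0.1798, 0.0343]
contact_force: [-5.0, 4.6, 4.2]
grip_force: 3.6
[-21.4   1.3  -6.5]
tool_pos: [0.4873, -0.2821, 0.0343]
contact_force: [0.4, 0.4, 0.1]
grip_force: 0.0
tool_pos: [0.5106, -0.3053, 0.0344]
contact_force: [-5.8, 3.0, 4.9]
grip_force: 3.4
(np.float64(0.5911906126425696), np.float64(-0.26959506712454795), np.float64(-0.3626933979800082)) [-12.8   1.6   5.8]
no
no
```

```bash
J="python3 -m jog"
$J '[[[0,-0.025,0],[0,0,0]],[[0.045,-0.025,0],[0,0,0]],[[0.09,-0.025,0],[0,0,0]],[[0.124,-0.025,0],[0,0,0]],[[0.124,-0.01,0],[0,0,0]]]' | grep -E 'pos|force'
$J '[[[0,0.01,0],[0,0,0]],[[0.0026,0.0145,0],[0,0,0.044]],[[0.005,0.0191,0],[0,0,0.087]],[[0.0072,0.0238,0],[0,0,0.131]],[[0.0083,0.0262,0],[0,0,0.153]]]'| grep -E 'pos|force'
python3 -c "
from h import *
g=contactpose(1);print(indock(g))"
$J '[[[0,-0.025,0],[0,0,0]],[[-0.045,-0.025,0],[0,0,0]],[[-0.09,-0.025,0],[0,0,0]],[[-0.124,-0.025,0],[0,0,0]],[[-0.124,-0.01,0],[0,0,0]]]' | grep -E 'pos|force'
$J '[[[0,0.01,0],[0,0,0]],[[-0.0026,0.0145,0],[0,0,-0.044]],[[-0.005,0.0191,0],[0,0,-0.087]]]'| grep -E 'pos|force'
python3 -c "
from h import *
g=contactpose(-1);print(indock(g))"

```

```text
tool_pos: [0.5468, -0.1821, 0.034]
contact_force: [-1.1, -0.2, -0.0]
grip_force: 0.0
tool_pos: [0.573, -0.1878, 0.0343]
contact_force: [-5.7, 3.4, 5.6]
grip_force: 3.7
[-6.6  1.1 -3.3]
tool_pos: [0.5013, -0.2943, 0.0344]
contact_force: [1.1, -0.7, -0.3]
grip_force: 0.0
tool_pos: [0.517, -0.3043, 0.0345]
contact_force: [-7.0, 2.8, 6.1]
grip_force: 3.8
[-3.1  1.4  1.9]
```

```bash
J="python3 -m jog"
$J '[[[0,-0.025,0],[0,0,0]],[[0.045,-0.025,0],[0,0,0]],[[0.09,-0.025,0],[0,0,0]],[[0.124,-0.025,0],[0,0,0]],[[0.124,-0.01,0],[0,0,0]]]' | grep -E 'pos|force'
$J '[[[0,0.01,0],[0,0,0]],[[0.0011,0.0118,0],[0,0,0.0175]],[[0.0021,0.0136,0],[0,0,0.035]]]'| grep -E 'pos|force'
python3 -c "
from h import *
g=contactpose(1);print(indock(g))"
$J '[[[0.0006,0.0012,0],[0,0,0.01]]]'| grep -E 'pos|force'
$J '[[[0,0.001,0],[0,0,0]]]'| grep -E 'pos|force'
python3 -c "
from h import *
g=contactpose(1);print(indock(g))"

```

```text
tool_pos: [0.5614, -0.1835, 0.0341]
contact_force: [0.6, -1.3, -0.8]
grip_force: 0.0
tool_pos: [0.5727, -0.1915, 0.0343]
contact_force: [-8.5, 3.1, 6.2]
grip_force: 4.1
[-1.9  0.8 -0.3]
tool_pos: [0.5735, -0.1914, 0.0343]
contact_force: [-6.3, 4.8, 6.1]
grip_force: 3.9
tool_pos: [0.5743, -0.1915, 0.0344]
contact_force: [-6.0, 6.3, 6.9]
grip_force: 4.4
[-1.1  0.9 -0.9]
```

```bash
J="python3 -m jog"
$J '[[[0,-0.025,0],[0,0,0]],[[-0.045,-0.025,0],[0,0,0]],[[-0.09,-0.025,0],[0,0,0]],[[-0.124,-0.025,0],[0,0,0]],[[-0.124,-0.01,0],[0,0,0]]]' | grep -E 'pos|force'
$J '[[[0,0.01,0],[0,0,0]],[[-0.001,0.0118,0],[0,0,-0.015]]]'| grep -E 'pos|force'
$J '[[[0,0.001,0],[0,0,0]]]'| grep -E 'pos|force'
$J '[[[0,0.001,0],[0,0,0]]]'| grep -E 'pos|force'
python3 -c "
from h import *
g=contactpose(-1);print(indock(g))"
$J '[[[0,0.001,0],[0,0,0]]]'| grep -E 'pos|force'
python3 -c "
from h import *
g=contactpose(-1);print(indock(g))"

```

```text
tool_pos: [0.5073, -0.3015, 0.0345]
contact_force: [0.4, -0.1, -0.7]
grip_force: 0.0
tool_pos: [0.5181, -0.3044, 0.0344]
contact_force: [-12.6, 2.2, 9.7]
grip_force: 6.4
tool_pos: [0.5181, -0.3043, 0.0344]
contact_force: [-15.1, 1.7, 9.7]
grip_force: 7.5
tool_pos: [0.5181, -0.3044, 0.0344]
contact_force: [-19.1, 3.8, 12.9]
grip_force: 9.3
[-0.  -0.1  0.1]
tool_pos: [0.5181, -0.3044, 0.0343]
contact_force: [-22.8, 4.7, 16.4]
grip_force: 11.2
[-0.  -0.   0.1]
```

```bash
J="python3 -m jog"
$J '[[[0,-0.028,0],[0,0,0]],[[0.045,-0.028,0],[0,0,0]],[[0.09,-0.028,0],[0,0,0]],[[0.124,-0.028,0],[0,0,0]],[[0.124,-0.013,0],[0,0,0]]]' | grep -E 'pos|force'
$J '[[[0,0.01,0],[0,0,0]],[[0,0.012,0],[0,0,0]]]'| grep -E 'pos|force'
$J '[[[0,0.0015,0],[0,0,0]]]'| grep -E 'pos|force'
$J '[[[0,0.0015,0],[0,0,0]]]'| grep -E 'pos|force'
$J '[[[0,0.001,0],[0,0,0]]]'| grep -E 'pos|force'
python3 -c "
from h import *
g=contactpose(1);print(indock(g))"

```

```text
tool_pos: [0.5671, -0.1842, 0.0341]
contact_force: [0.1, -0.6, -0.4]
grip_force: 0.0
tool_pos: [0.575, -0.1911, 0.034]
contact_force: [-14.5, 12.2, 10.6]
grip_force: 9.2
tool_pos: [0.5749, -0.1911, 0.0339]
contact_force: [-18.0, 14.6, 16.6]
grip_force: 11.4
tool_pos: [0.5749, -0.1911, 0.034]
contact_force: [-22.0, 17.6, 21.3]
grip_force: 14.2
tool_pos: [0.5749, -0.1911, 0.0339]
contact_force: [-25.2, 19.1, 22.7]
grip_force: 15.5
[0.3 2.6 0.1]
```

The pack is seated: force rises at both corners without motion, and the contact geometry gives 0.0 to 0.3 mm and 0.1°. Next I back off, rise and travel toward the bar, testing a sideways tilt.

```bash
J="python3 -m jog"
$J '[[[0,-0.02,0],[0,0,0]],[[0,-0.04,0],[0,0,0]],[[0,-0.05,-0.04],[0,0,0]],[[0,-0.05,-0.09],[0,0,0]],[[0,-0.05,-0.14],[0,0,0]]]' 1| grep -E 'pos|force'
python3 - <<'E'
from h import *
st();d,o=wrist('w6');c=cam(d,o)
for k,p in(('w3',(.5065,-.2295,-.3439)),('w4',(.5600,-.2530,-.386))):
    try: ecc(c,d['image'],DP,k,p)
    except Exception as e: print('no')
plan([((.46,-.1,.28),Rd(72)),((.40,.0,.33),Rd(84)),((.40,.0,.33),Rd(84)*R.from_rotvec([0,.52,0]))])
E
```

```text
tool_pos: [0.5352, -0.1736, 0.1755]
contact_force: [1.8, -1.0, -0.4]
grip_force: 0.0
t21.70 pos [ 0.5352 -0.1736  0.1755] yaw63.47 zax [-0.002  0.001 -1.   ] F [ 1.8 -1.  -0.4] op0.0722 gf0.0 q [-0.446 -0.053  1.814 -0.     1.383  0.017]
ecc 0.863 [ 0.6017 -0.2729 -0.4569] in dock [-1.9  3.3  0.4]
ecc 0.865 [ 0.6017 -0.2731 -0.4569] in dock [-1.8  3.1  0.4]
[0.0321, -0.1045, -0.0946] [0.016, 0.001, -0.149] rows>=2.9
[0.0766, -0.088, -0.05] [-0.0, 0.0, -0.209] rows>=2.5
[0.0, 0.0, 0.0] [-0.0, 0.52, 0.0] rows>=3.5
```

```bash
J="python3 -m jog"
$J '[[[0.032,-0.1045,-0.095],[0,0,-0.149]],[[0.032,-0.1045,-0.095],[0,0,-0.149]],[[0.032,-0.1045,-0.095],[0,0,-0.149]]]' | grep -E 'pos|force'
$J '[[[0.077,-0.088,-0.05],[0,0,-0.209]],[[0.077,-0.088,-0.05],[0,0,-0.209]],[[0.077,-0.088,-0.05],[0,0,-0.209]]]' | grep -E 'pos|force'
$J '[[[0,0,0],[0,0.14,0]],[[0,0,0],[0,0.28,0]],[[0,0,0],[0,0.42,0]],[[0,0,0],[0,0.52,0]],[[0,0,0],[0,0.52,0]]]' | grep -E 'pos|force'
python3 - <<'E'
from h import *
from scipy.optimize import least_squares
st();wrist('w7')
D=[pickle.load(open(f'pics/w{i}.pkl','rb'))[1] for i in range(8)]
def fk(v,q):
    h,a1,a2,e,a3,L,d,s4=v[:7].tolist()+[1]
    ry=lambda a:R.from_euler('y',a);rz=lambda a:R.from_euler('z',a)
    A=rz(q[0]);p=A.apply([a1,d,h]);A=A*ry(q[1]);p=p+A.apply([0,0,a2]);A=A*ry(q[2]);p=p+A.apply([e,0,a3])
    A=A*rz(S*q[3])*ry(q[4]);p=p+A.apply([0,0,L]);A=A*rz(S6*q[5]+np.pi/2*K);return p,A
best=None
for S in(1,-1):
  for S6 in (1,-1):
   for K in(1,-1):
    def f(v):
        r=[]
        for o in D:
            p,A=fk(v,o['q']);r+=list((p-o['tool_pos'])*1000)+list((A.inv()*R.from_rotvec(o['tool_rot'])).as_rotvec()*100)
        return np.array(r)
    x=least_squares(f,[.2,0,.4,0,.35,.25,-.07],loss='soft_l1');print(S,S6,K,x.cost,np.round(x.x,3))
E
```

```text
tool_pos: [0.4561, -0.0981, 0.271]
contact_force: [1.3, -0.4, 0.7]
grip_force: 0.0
tool_pos: [0.3962, 0.0034, 0.3222]
contact_force: [0.5, -0.2, 0.3]
grip_force: 0.0
tool_pos: [0.3967, 0.0001, 0.318]
contact_force: [0.3, -0.0, 0.0]
grip_force: 0.0
t22.85 pos [3.967e-01 1.000e-04 3.180e-01] yaw83.63 zax [ 0.052  0.495 -0.867] F [ 0.3 -0.   0. ] op0.0856 gf0.0 q [-0.531 -0.531  2.02   0.491  1.851 -0.33 ]
1 1 1 0.0 [0.238 0.    0.426 0.096 0.61  0.28  0.074]
1 1 -1 2505.28685523503 [ 0.238 -0.     0.426  0.096  0.61   0.279  0.074]
1 -1 1 235.94268588891637 [ 0.238 -0.     0.426  0.096  0.61   0.279  0.074]
1 -1 -1 2261.6289481100234 [ 0.238 -0.     0.426  0.096  0.61   0.279  0.074]
-1 1 1 311.2317682825117 [-0.082 -0.003  0.427  0.095  0.612 -0.039  0.074]
-1 1 -1 2779.4521610793945 [-0.082 -0.003  0.427  0.095  0.612 -0.039  0.074]
-1 -1 1 521.6012257094967 [-0.082 -0.003  0.427  0.095  0.612 -0.039  0.074]
-1 -1 -1 2493.397078331197 [-0.082 -0.003  0.427  0.095  0.612 -0.039  0.074]
```

```bash
cat >> h.py <<'E'
from scipy.optimize import least_squares
LIM=np.array([[-3.01,3.01],[-1.01,2.22],[.06,2.58],[-1.02,4.17],[.09,2.62],[-3.14,3.14]])
VK=[.238,0,.426,.096,.61,.28,.074]
def fk(q,v=VK):
    h,a1,a2,e,a3,L,d=v;ry=lambda a:R.from_euler('y',a);rz=lambda a:R.from_euler('z',a)
    A=rz(q[0]);p=A.apply([a1,d,h]);A=A*ry(q[1]);p=p+A.apply([0,0,a2]);A=A*ry(q[2]);p=p+A.apply([e,0,a3])
    A=A*rz(q[3])*ry(q[4]);return p+A.apply([0,0,L]),A*rz(q[5]+np.pi/2),p
def ik(p,r,q0):
    f=lambda q:np.r_[(fk(q)[0]-p)*10,(fk(q)[1].inv()*r).as_rotvec()]
    s=least_squares(f,np.clip(q0,LIM[:,0]+.01,LIM[:,1]-.01),bounds=LIM.T);return s.x,np.abs(s.fun).max()
def Rt(yaw,tilt):
    "tool down at yaw, then tilted about tool y (deg, + points tool z toward tool +x)"
    return Rd(yaw)*R.from_rotvec([0,np.radians(tilt),0])
E
python3 - <<'E'
from h import *
q=obs()['q'];b=np.array([.427,.224])
def run(name,p,r):
    global q
    q,e=ik(np.array(p),r,q);print(name,np.round(p,3),np.round(q,2),'err%.4f'%e,'wrist',np.round(fk(q)[2],3))
for yaw in(84,):
    for t in(60,90): run(f'pre{t}',(.415,.05,.2),Rt(yaw,t))
    ax=Rt(yaw,90).as_matrix()[:,2];print(ax)
    P=np.r_[b,.12]+.009*ax
    run('pre',P-.14*ax,Rt(yaw,90));run('grasp',P,Rt(yaw,90));run('lift',P+[0,0,.08],Rt(yaw,90))
    run('away',[.43,.05,.2],Rt(yaw,90))
    for t in(60,30,0): run(f'tilt{t}',[.43,.05,.2],Rt(yaw,t))
    run('down',[.43,.05,.003],Rt(yaw,0))
E
```

```text
pre60 [0.415 0.05  0.2  ] [-0.63 -0.25  2.19  0.88  1.79 -0.59] err0.0000 wrist [ 0.39  -0.191  0.34 ]
pre90 [0.415 0.05  0.2  ] [-0.7   0.08  2.18  1.16  2.02 -0.78] err0.0000 wrist [ 0.386 -0.228  0.2  ]
[ 1.04528463e-01  9.94521895e-01 -1.66533454e-16]
pre [0.413 0.094 0.12 ] [-0.62  0.25  2.2   1.16  1.89 -0.95] err0.0000 wrist [ 0.384 -0.185  0.12 ]
grasp [0.428 0.233 0.12 ] [-0.3   0.2   2.26  1.42  1.69 -0.9 ] err0.0000 wrist [ 0.399 -0.046  0.12 ]
lift [0.428 0.233 0.2  ] [-0.3  -0.03  2.3   1.45  1.72 -0.7 ] err0.0000 wrist [ 0.399 -0.046  0.2  ]
away [0.43 0.05 0.2 ] [-0.68  0.11  2.15  1.18  2.   -0.78] err0.0000 wrist [ 0.401 -0.228  0.2  ]
tilt60 [0.43 0.05 0.2 ] [-0.61 -0.21  2.16  0.89  1.78 -0.59] err0.0000 wrist [ 0.405 -0.191  0.34 ]
tilt30 [0.43 0.05 0.2 ] [-0.39 -0.41  2.13  0.5   1.58 -0.32] err0.0000 wrist [ 0.415 -0.089  0.442]
tilt0 [0.43 0.05 0.2 ] [-0.06 -0.42  2.07  0.    1.49  0.05] err0.0000 wrist [0.43 0.05 0.48]
down [0.43  0.05  0.003] [-0.06 -0.15  2.22 -0.    1.07  0.05] err0.0000 wrist [0.43  0.05  0.283]
```

```bash
python3 - <<'E'
from h import *
plan([((.405,.03,.25),Rt(84,60)),((.412,.084,.135),Rt(84,90))])
E
```

```text
[-0.0081, 0.0051, 0.0746] [0.001, 0.528, -0.003] rows>=3.5
[-0.0724, 0.0013, 0.1046] [0.0, 0.524, -0.0] rows>=3.5
```

```bash
J="python3 -m jog"
$J '[[[-0.008,0.005,0.075],[0,0.14,0]],[[-0.008,0.005,0.075],[0,0.28,0]],[[-0.008,0.005,0.075],[0,0.42,0]],[[-0.008,0.005,0.075],[0,0.528,0]]]' 1| grep -E 'pos|force'
$J '[[[-0.02,0,0.025],[0,0.13,0]],[[-0.04,0,0.05],[0,0.26,0]],[[-0.06,0,0.08],[0,0.39,0]],[[-0.072,0.001,0.105],[0,0.524,0]],[[-0.072,0.001,0.105],[0,0.524,0]]]' | grep -E 'pos|force'
python3 - <<'E'
from h import *
st();d,o=wrist('w8');c=cam(d,o)
v=cv2.resize(d['image'],(768,576),interpolation=cv2.INTER_CUBIC)
draw(c,v,(.427,.224,np.radians(-6)),box(-11,11,-11,11,8,208),1.5,np.zeros(2),(255,255,0))
draw(c,v,(.427,.224,np.radians(-6)),box(-40,40,-40,40,0,8),1.5,np.zeros(2),(255,0,255))
cv2.imwrite('pics/w8.png',v)
E
```

```text
tool_pos: [0.4047, 0.0323, 0.2499]
contact_force: [0.4, 0.0, -0.1]
grip_force: 0.0
tool_pos: [0.4073, 0.0905, 0.1283]
contact_force: [-1.3, 0.1, -0.4]
grip_force: 0.0
t23.80 pos [0.4073 0.0905 0.1283] yaw-29.71 zax [0.099 0.995 0.01 ] F [-1.3  0.1 -0.4] op0.0852 gf0.0 q [-0.635  0.229  2.212  1.151  1.915 -0.918]
```

View pics/w8.png

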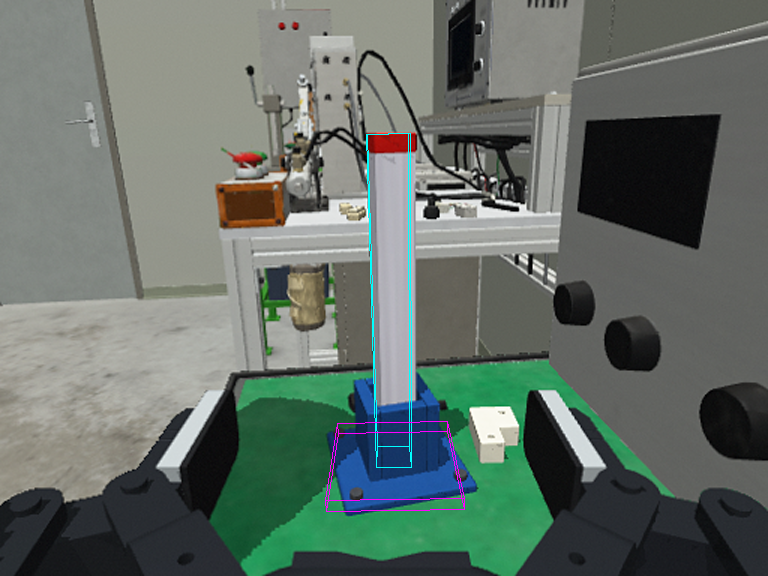

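The view shows the bar with its top at (392,134) and socket rim at (395,402), matching my overlay to about a millimetre. The base plate corners (345,514) and (476,488) show the stand's yaw is positive, so I'll refit.

```bash
python3 - <<'E'
from h import *
d,o=pickle.load(open('pics/w8.pkl','rb'));c=cam(d,o)
P=[(-40,-40,8),(40,-40,8),(40,40,8)];px=np.array([(345,512),(476,486),(449,427)])/1.5
for idx in([0,1],[0,1,2]):
    r=least_squares(lambda v:(proj(c,T2(*v,np.array(P)[idx]))-px[idx]).ravel(),(.427,.224,.1));print(r.x,np.degrees(r.x[2]),np.round(r.fun,1))
# bar axis position from mid-line: top centre and rim centre columns
for yaw in (6.,):
    t=proj(c,T2(.427,.224,np.radians(yaw),[(0,0,208),(0,0,60)]))*1.5;print(t)
    e=proj(c,T2(.427,.224,np.radians(yaw),box(-11,11,-11,11,58,208)))*1.5;print('x extents bottom',e[:4,0].min(),e[:4,0].max(),'top',e[4:,0].min(),e[4:,0].max(),e[4:,1].min())
yaw=96;ax=Rt(yaw,90).as_matrix()[:,2]
Pg=np.array([.4275,.224,.12])+.009*ax
plan([(Pg-.13*ax,Rt(yaw,90)),(Pg-.06*ax,Rt(yaw,90)),(Pg,Rt(yaw,90))])
q=o['q']
for n,p in(('pre',Pg-.13*ax),('g',Pg),('up',Pg+[0,0,.09])):
    q,e=ik(p,Rt(yaw,90),q);print(n,np.round(q,2),e)
E
```

```text
[0.42679341 0.22326646 0.15260434] 8.743584693356517 [-0.5  0.1  0.5 -0.3]
[0.43136668 0.22160614 0.03662375] 2.0983865060481977 [-1.1 -2.   3.1  4.7 -2.4 -5.1]
[[388.1916799  134.33974119]
 [392.59474989 385.2436546 ]]
x extents bottom 371.89475183007517 414.5166107268095 top 364.0854877663674 413.83901691600227 133.83050361988705
[-0.0122, 0.029, 0.0181] [0.205, -0.006, -0.012] rows>=1.4
[0.0, 0.0, 0.07] [0.0, 0.0, 0.0] rows>=1.4
[-0.0, -0.0, 0.06] [0.0, 0.0, 0.0] rows>=1.2
pre [-0.5   0.37  2.03  1.1   1.97 -0.93] 1.3877787807814457e-15
g [-0.26  0.3   2.13  1.29  1.81 -0.89] 3.331168674236551e-12
up [-0.26  0.08  2.16  1.34  1.86 -0.7 ] 6.796507800999052e-12
```

```bash
J="python3 -m jog"
$J '[[[-0.006,0.015,0.009],[0.111,0,0]],[[-0.012,0.031,0.018],[0.222,-0.006,-0.01]],[[-0.012,0.031,0.018],[0.222,-0.006,-0.01]],[[-0.012,0.031,0.018],[0.222,-0.006,-0.01]]]' | grep -E 'pos|force'
python3 - <<'E'
from h import *
st();yaw=97;ax=Rt(yaw,90).as_matrix()[:,2]
Pg=np.array([.4285,.224,.12])+.009*ax
plan([(Pg-.06*ax,Rt(yaw,90)),(Pg,Rt(yaw,90))])
E
```

```text
tool_pos: [0.4466, 0.1002, 0.1274]
contact_force: [-0.9, -0.1, -0.4]
grip_force: 0.0
t24.25 pos [0.4466 0.1002 0.1274] yaw149.77 zax [-0.12   0.993 -0.014] F [-0.9 -0.1 -0.4] op0.0856 gf0.0 q [-0.499  0.363  2.011  1.088  1.975 -0.926]
[-0.0064, -0.0031, 0.0742] [0.002, 0.014, 0.018] rows>=1.5
[0.0, -0.0, 0.06] [0.0, 0.0, 0.0] rows>=1.2
```

```bash
J="python3 -m jog"
$J '[[[-0.004,-0.003,0.037],[0,0.014,0.018]],[[-0.004,-0.003,0.074],[0,0.014,0.018]],[[-0.004,-0.003,0.11],[0,0.014,0.018]],[[-0.004,-0.003,0.134],[0,0.014,0.018]],[[-0.004,-0.003,0.134],[0,0.014,0.018]]]' | grep -E 'pos|force'
python3 - <<'E'
from h import *
yaw=97;ax=Rt(yaw,90).as_matrix()[:,2];st()
Pg=np.array([.4285,.224,.123])+.009*ax
plan([(Pg,Rt(yaw,90))])
E
```

```text
tool_pos: [0.424, 0.2352, 0.1211]
contact_force: [-0.7, -0.4, -0.1]
grip_force: 0.0
t24.75 pos [0.424  0.2352 0.1211] yaw-41.90 zax [-0.121  0.993  0.006] F [-0.7 -0.4 -0.1] op0.0852 gf0.0 q [-0.254  0.307  2.125  1.284  1.816 -0.891]
[0.002, 0.0031, -0.0026] [0.001, -0.006, -0.005] rows>=0.1
```

Correct by a few millimetres, close with moderate force, then draw straight up.

```bash
J="python3 -m jog"
$J '[[[0.002,0.003,-0.002],[0,-0.006,-0.005]],[[0.002,0.003,-0.002],[0,-0.006,-0.005]],[[0.002,0.003,-0.002],[0,-0.006,-0.005]],[[0.002,0.003,-0.002],[0,-0.006,-0.005]],[[0.002,0.003,-0.002],[0,-0.006,-0.005]]]' 0 50| grep -E 'pos|force|open'
$J '[[[0,0,0],[0,0,0]],[[0,0,0],[0,0,0]],[[0,0,0],[0,0,0]]]' | grep -E 'force|open'
$J '[[[0.01,0,0],[0,0,0]],[[0.02,0,0],[0,0,0]]]' | grep -E 'pos|force|open'
python3 -c "
from h import *
st()"
```

```text
tool_pos: [0.4293, 0.2316, 0.121]
contact_force: [0.5, -0.9, 0.8]
opening: 0.021
grip_force: 54.2
contact_force: [1.1, -2.5, 0.8]
opening: 0.0205
grip_force: 54.3
tool_pos: [0.4284, 0.2323, 0.141]
contact_force: [0.6, -0.7, -3.0]
opening: 0.0208
grip_force: 54.0
t25.75 pos [0.4284 0.2323 0.141 ] yaw-13.40 zax [-0.118  0.993  0.002] F [ 0.6 -0.7 -3. ] op0.0208 gf54.0 q [-0.259  0.259  2.127  1.291  1.827 -0.846]
```

```bash
python3 - <<'E'
from h import *
T=[((.428,.232,.205),Rt(97,90)),((.43,.04,.22),Rt(97,90)),((.43,.03,.22),Rt(97,50)),((.43,.02,.2),Rt(97,10)),((.43,.02,.06),Rt(97,0))]
plan(T);q=obs()['q']
for p,r in T: q,e=ik(np.array(p),r,q);print(np.round(q,2),e<1e-3)
E
```

```text
[0.064, -0.0007, -0.0001] [0.004, -0.002, -0.005] rows>=1.3
[0.015, -0.0214, -0.1908] [0.0, 0.0, 0.0] rows>=3.9
[-0.0, -0.0012, -0.0099] [0.0, -0.698, 0.0] rows>=4.7
[-0.0217, -0.0012, 0.0053] [0.0, -0.698, -0.0] rows>=4.7
[-0.0243, -0.0, 0.1379] [0.0, -0.175, -0.0] rows>=2.8
[-0.26  0.1   2.15  1.32  1.87 -0.71] True
[-0.62  0.19  2.01  1.08  2.15 -0.78] True
[-0.53 -0.18  2.02  0.68  1.85 -0.65] True
[-0.23 -0.4   2.07  0.16  1.54 -0.37] True
[-0.13 -0.26  2.2  -0.    1.2  -0.25] True
```

```bash
J="python3 -m jog"
$J '[[[0.03,0,0],[0,0,0]],[[0.064,0,0],[0,0,0]],[[0.064,0,0],[0,0,0]]]' | grep -E 'pos|open'
$J '[[[0.005,-0.006,-0.04],[0,0,0]],[[0.01,-0.012,-0.085],[0,0,0]],[[0.015,-0.018,-0.13],[0,0,0]],[[0.015,-0.021,-0.17],[0,0,0]],[[0.015,-0.021,-0.191],[0,0,0]]]' | grep -E 'pos|open'
$J '[[[0,0,-0.01],[0,-0.14,0]],[[0,0,-0.01],[0,-0.28,0]],[[0,0,-0.01],[0,-0.42,0]],[[0,0,-0.01],[0,-0.56,0]],[[0,0,-0.01],[0,-0.698,0]]]' | grep -E 'pos|open'
$J '[[[-0.022,-0.001,0.005],[0,-0.14,0]],[[-0.022,-0.001,0.005],[0,-0.28,0]],[[-0.022,-0.001,0.005],[0,-0.42,0]],[[-0.022,-0.001,0.005],[0,-0.56,0]],[[-0.022,-0.001,0.005],[0,-0.698,0]]]' | grep -E 'pos|open'
$J '[[[-0.006,0,0.035],[0,-0.044,0]],[[-0.012,0,0.07],[0,-0.088,0]],[[-0.018,0,0.105],[0,-0.132,0]],[[-0.024,0,0.138],[0,-0.175,0]],[[-0.024,0,0.138],[0,-0.175,0]]]' | grep -E 'pos|open'
python3 - <<'E'
from h import *
st();plan([((.43,.02,.02),Rt(97,0))])
E
```

```text
tool_pos: [0.4304, 0.2318, 0.2091]
opening: 0.0208
tool_pos: [0.4311, 0.0374, 0.2196]
opening: 0.0207
tool_pos: [0.4317, 0.0294, 0.2193]
opening: 0.0206
tool_pos: [0.4317, 0.0194, 0.1996]
opening: 0.0209
tool_pos: [0.4257, 0.0218, 0.0535]
opening: 0.0208
t28.05 pos [0.4257 0.0218 0.0535] yaw96.87 zax [-0.017  0.003 -1.   ] F [-1.1 -0.1 -2.3] op0.0208 gf53.8 q [-1.250e-01 -2.470e-01  2.204e+00  1.000e-03  1.202e+00 -2.450e-01]
[-0.0025, 0.0046, 0.0334] [-0.016, -0.005, -0.002] rows>=0.7
```

```bash
J="python3 -m jog"
$J '[[[0,0,0.015],[0,0,0]],[[0,0,0.03],[0,0,0]],[[0,0,0.038],[0,0,0]],[[0,0,0.038],[0,0,0]]]' | grep -E 'pos|force|rot'
python3 -c "
from h import *
st();plan([((.43,.02,.006),Rt(97,0))])"
```

```text
tool_pos: [0.431, 0.0201, 0.0213]
tool_rot: [-2.083, -2.344, 0.003]
contact_force: [-0.1, -0.1, -1.5]
grip_force: 53.9
t28.45 pos [0.431  0.0201 0.0213] yaw96.73 zax [-0.005  0.002 -1.   ] F [-0.1 -0.1 -1.5] op0.0207 gf53.9 q [-1.270e-01 -1.830e-01  2.214e+00  2.000e-03  1.116e+00 -2.450e-01]
[-0.0001, -0.0009, 0.0153] [-0.005, -0.003, -0.005] rows>=0.3
```

```bash
J="python3 -m jog"
$J '[[[0,0,0.008],[0,0,0]],[[0,0,0.014],[0,0,0]],[[0,0,0.0155],[0,0,0]]]' | grep -E 'pos|contact'
$J '[[[0,0,0.001],[0,0,0]],[[0,0,0.001],[0,0,0]]]' | grep -E 'pos|contact'
$J '[[[0,0,0.001],[0,0,0]],[[0,0,0.001],[0,0,0]]]' | grep -E 'pos|contact'
$J '[[[0,0,0.001],[0,0,0]],[[0,0,0.001],[0,0,0]]]' | grep -E 'pos|contact'
```

```text
tool_pos: [0.4311, 0.0202, 0.0055]
contact_force: [-0.4, 0.1, -1.8]
tool_pos: [0.4316, 0.0202, 0.0051]
contact_force: [0.4, 0.7, -1.0]
tool_pos: [0.4318, 0.0202, 0.0049]
contact_force: [-3.1, 0.5, 4.7]
tool_pos: [0.4318, 0.0202, 0.0048]
contact_force: [-7.8, 0.1, 13.7]
```

```bash
J="python3 -m jog"
$J '[[[0,0,-0.0015],[0,0,0]],[[0,0,-0.0015],[0,0,0]]]' - 20 | grep -E 'pos|contact'
$J '[[[0,0,0],[0,0,0]],[[0,0,0],[0,0,0]],[[0,0,0],[0,0,0]],[[0,0,0],[0,0,0]]]' 0.5| grep -E 'pos|contact|open'
$J '[[[0,0,-0.01],[0,0,0]],[[0,0,-0.05],[0,0,0]],[[0,0,-0.1],[0,0,0]],[[0,0,-0.14],[0,0,0]],[[0,0,-0.14],[0,0,0]]]' | grep -E 'pos|contact|open'
python3 - <<'E'
from h import *
st();d,o=wrist('w9');c=cam(d,o)
v=cv2.resize(d['image'],(768,576),interpolation=cv2.INTER_CUBIC)
g=(.4315,.0072,np.radians(7));draw(c,v,g,box(-11,11,-100,100,0,22),1.5,np.zeros(2),(255,255,0));cv2.imwrite('pics/w9.png',v)
E
```

```text
tool_pos: [0.432, 0.0202, 0.0049]
contact_force: [-0.8, 0.3, 3.3]
tool_pos: [0.4314, 0.0202, 0.0044]
contact_force: [-0.4, 1.0, -0.6]
opening: 0.0425
tool_pos: [0.4364, 0.0195, 0.1526]
contact_force: [0.4, -0.5, 1.3]
opening: 0.0427
t30.45 pos [0.4364 0.0195 0.1526] yaw96.77 zax [ 0.011 -0.    -1.   ] F [ 0.4 -0.5  1.3] op0.0427 gf0.0 q [-1.270e-01 -3.730e-01  2.123e+00  1.000e-03  1.381e+00 -2.450e-01]
```

View pics/w9.png

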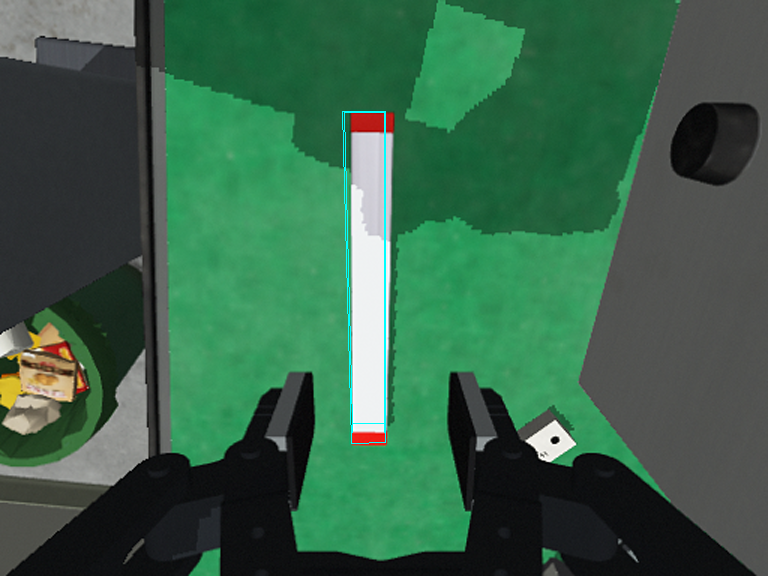

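The bar lies flat on the mat, its far red end at (352–394, 113) and its near end at (352–386, 443). I'll fit it for the fresh grasp at its centre.

```bash
python3 - <<'E'
from h import *
d,o=pickle.load(open('pics/w9.pkl','rb'));c=cam(d,o)
P=[(-11,100,22),(11,100,22),(-11,-100,22),(11,-100,22)];px=np.array([(351.5,113),(393.5,113),(352,442),(386.5,442)])/1.5
r=least_squares(lambda v:(proj(c,T2(*v,P))-px).ravel(),(.4315,.007,.12));b=r.x;print(b,np.degrees(b[2]),np.round(r.fun,1))
yaw=np.degrees(b[2])+90;plan([((b[0],b[1],.06),Rd(yaw)),((b[0],b[1],.005),Rd(yaw))])
E
```

```text
[0.43399633 0.00718165 0.10246204] 5.8706425775909095 [-0.3 -0.9  0.2 -0.4  0.1  0.9 -0.1  1. ]
[-0.0123, -0.0025, 0.0892] [0.005, 0.0, 0.016] rows>=1.8
[-0.0, -0.0, 0.055] [0.0, 0.0, 0.0] rows>=1.1
```

```bash
J="python3 -m jog"
$J '[[[-0.0125,0.001,0.04],[0,0,0.016]],[[-0.0125,0.001,0.08],[0,0,0.016]],[[-0.0125,0.001,0.12],[0,0,0.016]],[[-0.0125,0.001,0.125],[0,0,0.016]],[[-0.0125,0.001,0.125],[0,0,0.016]]]' | grep -E 'pos|contact|open'
python3 -c "
from h import *
st();plan([((.433,.0072,.005),Rd(95.9))])"
```

```text
tool_pos: [0.4321, 0.0082, 0.0179]
contact_force: [0.6, 0.1, 0.7]
opening: 0.0429
t31.00 pos [0.4321 0.0082 0.0179] yaw95.84 zax [-0.008  0.002 -1.   ] F [0.6 0.1 0.7] op0.0429 gf0.0 q [-1.540e-01 -1.720e-01  2.211e+00  1.000e-03  1.111e+00 -2.570e-01]
[-0.0011, 0.0009, 0.0129] [-0.008, -0.003, -0.001] rows>=0.3
```

```bash
J="python3 -m jog"
$J '[[[-0.001,0.0009,0.0125],[-0.006,0,0]],[[-0.001,0.0009,0.0125],[-0.006,0,0]]]' | grep -E 'pos|contact'
$J '[[[0,0,0],[0,0,0]],[[0,0,0],[0,0,0]],[[0,0,0],[0,0,0]],[[0,0,0],[0,0,0]],[[0,0,0],[0,0,0]]]' 0 60| grep -E 'pos|contact|open|grip'
python3 -c "
from h import *
st()"
$J '[[[0,0,-0.02],[0,0,0]],[[0,0,-0.06],[0,0,0]],[[0,0,-0.11],[0,0,0]],[[0,0,-0.16],[0,0,0]],[[0,0,-0.16],[0,0,0]]]' | grep -E 'pos|contact|open|grip'
python3 - <<'E'
from h import *
T=[((.47,-.1,.17),Rd(80)),((.535,-.2,.17),Rd(68)),((.6019,-.2767,.15),Rd(63.46)),((.6019,-.2767,.1),Rd(63.46))]
st();plan(T);q=obs()['q']
for p,r in T: q,e=ik(np.array(p),r,q);print(np.round(q,2),e<1e-3)
E
```

```text
tool_pos: [0.4356, 0.0069, 0.0081]
contact_force: [0.5, -0.5, 0.4]
tool_pos: [0.4364, 0.0068, 0.009]
contact_force: [-2.0, -0.1, 7.5]
opening: 0.0203
grip_force: 61.5
t31.70 pos [0.4364 0.0068 0.009 ] yaw95.85 zax [ 0.005  0.002 -1.   ] F [-2.  -0.1  7.5] op0.0203 gf61.5 q [-0.157 -0.153  2.212  0.003  1.077 -0.26 ]
tool_pos: [0.4394, 0.006, 0.1761]
contact_force: [0.7, 0.4, -1.7]
opening: 0.0205
grip_force: 60.6
t32.20 pos [0.4394 0.006  0.1761] yaw95.85 zax [ 0.019 -0.    -1.   ] F [ 0.7  0.4 -1.7] op0.0205 gf60.6 q [-0.158 -0.395  2.099  0.003  1.419 -0.26 ]
[-0.1086, 0.0195, 0.0068] [0.019, -0.0, 0.277] rows>=2.2
[-0.0872, 0.0814, 0.0] [0.0, -0.0, 0.209] rows>=2.4
[-0.0461, 0.0908, 0.02] [-0.0, -0.0, 0.079] rows>=2.1
[0.0, -0.0, 0.05] [0.0, 0.0, 0.0] rows>=1.0
[-0.36 -0.26  2.    0.    1.4  -0.19] True
[-0.49 -0.03  1.8  -0.    1.37 -0.1 ] True
[-0.54  0.2   1.59 -0.    1.35 -0.08] True
[-0.54  0.25  1.62 -0.    1.27 -0.08] True
```

```bash
J="python3 -m jog"
$J '[[[-0.036,0.0065,0.003],[0,0,0.09]],[[-0.072,0.013,0.005],[0,0,0.18]],[[-0.1086,0.0195,0.007],[0.01,0,0.277]]]' | grep -E 'pos|open'
$J '[[[-0.03,0.027,0],[0,0,0.07]],[[-0.06,0.054,0],[0,0,0.14]],[[-0.087,0.081,0],[0,0,0.209]]]' | grep -E 'pos|open'
$J '[[[-0.012,0.025,0.005],[0,0,0.02]],[[-0.024,0.05,0.01],[0,0,0.04]],[[-0.036,0.073,0.02],[0,0,0.06]],[[-0.046,0.091,0.02],[0,0,0.079]],[[-0.046,0.091,0.02],[0,0,0.079]]]' | grep -E 'pos|open'
$J '[[[0,0,0],[0,0,0]],[[0,0,0],[0,0,0]]]' | grep -E 'pos|open'
python3 - <<'E'
from h import *
st();plan([((.6019,-.2767,.1),Rd(63.46))])
E
```

```text
tool_pos: [0.4647, -0.1001, 0.1592]
opening: 0.0202
tool_pos: [0.5297, -0.2006, 0.158]
opening: 0.0204
tool_pos: [0.5969, -0.2772, 0.1368]
opening: 0.0205
tool_pos: [0.596, -0.2749, 0.138]
opening: 0.0201
t33.50 pos [ 0.596  -0.2749  0.138 ] yaw63.51 zax [-0.008  0.003 -1.   ] F [-0.1  0.5 -2.3] op0.0201 gf60.5 q [-0.545  0.201  1.61  -0.002  1.339 -0.082]
[0.0011, 0.0064, 0.0379] [-0.009, 0.001, 0.001] rows>=0.8
```

```bash
J="python3 -m jog"
$J '[[[0.001,0.0064,0.02],[-0.013,0,0]],[[0.001,0.0064,0.037],[-0.013,0,0]],[[0.001,0.0064,0.037],[-0.013,0,0]],[[0.001,0.0064,0.037],[-0.013,0,0]]]' | grep -E 'pos|open'
python3 - <<'E'
from h import *
st();plan([((.6019,-.2767,.075),Rd(63.46))]);d,o=wrist('w10');c=cam(d,o)
v=cv2.resize(d['image'],(768,576),interpolation=cv2.INTER_CUBIC)
for b in DOCK[:2]+[box(-16,16,82,102,63,79),box(-16,16,-102,-82,63,79)]: draw(c,v,DP,b,1.5,np.zeros(2),(255,0,255))
cv2.imwrite('pics/w10.png',v)
E
```

```text
tool_pos: [0.6016, -0.2769, 0.1004]
opening: 0.0203
t33.90 pos [ 0.6016 -0.2769  0.1004] yaw63.50 zax [ 0.002 -0.002 -1.   ] F [ 0.5 -0.2 -2. ] op0.0203 gf60.5 q [-5.430e-01  2.440e-01  1.627e+00 -1.000e-03  1.268e+00 -8.000e-02]
[0.0003, 0.0001, 0.0254] [0.003, 0.001, 0.001] rows>=0.5
```

View pics/w10.png

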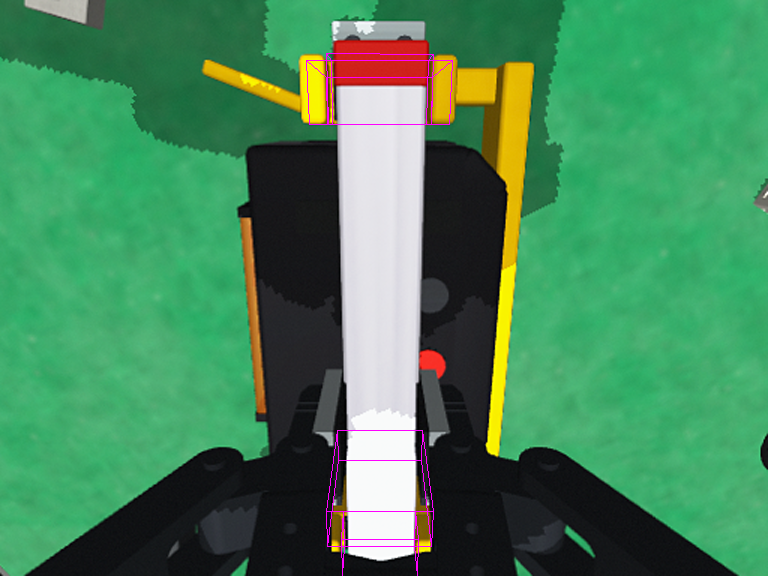

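The bar's far end (334–428) is centred between the fork prongs (326 and 432), and the pack sits flush at the stop. Lowering.

```bash
J="python3 -m jog"
$J '[[[0,0,0.008],[0,0,0]],[[0,0,0.016],[0,0,0]],[[0,0,0.022],[0,0,0]],[[0,0,0.0255],[0,0,0]]]' | grep -E 'pos|contact'
$J '[[[0,0,0.0015],[0,0,0]],[[0,0,0.0015],[0,0,0]]]' | grep -E 'pos|contact'
$J '[[[0,0,0.001],[0,0,0]],[[0,0,0.001],[0,0,0]]]' | grep -E 'pos|contact'
$J '[[[0,0,0.001],[0,0,0]],[[0,0,0.001],[0,0,0]]]' | grep -E 'pos|contact'
```

```text
tool_pos: [0.602, -0.2775, 0.0745]
contact_force: [-0.3, -0.6, -1.5]
tool_pos: [0.6024, -0.2777, 0.0739]
contact_force: [-0.1, 0.5, -2.1]
tool_pos: [0.6027, -0.2779, 0.0735]
contact_force: [-0.7, 0.3, -1.5]
tool_pos: [0.6026, -0.2778, 0.0723]
contact_force: [-0.5, -0.2, -2.4]
```

```bash
J="python3 -m jog"
$J '[[[0,0,0.001],[0,0,0]],[[0,0,0.001],[0,0,0]]]' | grep -E 'pos|contact'
$J '[[[0,0,0.001],[0,0,0]],[[0,0,0.001],[0,0,0]]]' | grep -E 'pos|contact'
$J '[[[0,0,0.001],[0,0,0]],[[0,0,0.001],[0,0,0]]]' | grep -E 'pos|contact'
```

```text
tool_pos: [0.6027, -0.2779, 0.072]
contact_force: [-1.7, 1.3, 2.8]
tool_pos: [0.6027, -0.2779, 0.072]
contact_force: [-3.8, 2.6, 7.1]
tool_pos: [0.6028, -0.2779, 0.072]
contact_force: [-6.6, 3.9, 11.4]
```

```bash
J="python3 -m jog"
$J '[[[0,0,-0.0015],[0,0,0]],[[0,0,-0.0015],[0,0,0]]]' - 20 | grep -E 'pos|contact'
$J '[[[0,0,0],[0,0,0]],[[0,0,0],[0,0,0]],[[0,0,0],[0,0,0]],[[0,0,0],[0,0,0]]]' 0.5| grep -E 'pos|contact|open'
$J '[[[0,0,-0.01],[0,0,0]],[[0,0,-0.04],[0,0,0]],[[0,0,-0.09],[0,0,0]],[[0,0,-0.13],[0,0,0]],[[0,0,-0.13],[0,0,0]]]' | grep -E 'pos|contact|open'
$J '[[[0,0,0],[0,0,0]],[[0,0,0],[0,0,0]],[[0,0,0],[0,0,0]]]' | grep -E 'pos|contact|open'
python3 - <<'E'
from h import *
d,o=wrist('w11');c=cam(d,o);im=d['image']
for z in(.085,.036):pass
h=cv2.cvtColor(im,cv2.COLOR_BGR2HSV);m=((h[...,0]<5)|(h[...,0]>175))&(h[...,1]>180)&(h[...,2]>80)
n,l,s,ce=cv2.connectedComponentsWithStats(m.astype(np.uint8))
ends=[back(c,[ce[i]],.085)[0] for i in range(1,n) if s[i,4]>60]
for e in ends:
    v=e[:2]-DP[:2];ca,sa=np.cos(DP[2]),np.sin(DP[2]);print('red in dock mm',np.round([1000*v@[ca,sa],1000*v@[-sa,ca]],1))
for k,p in(('w3',(.5065,-.2295,-.3439)),('w6',(.6019,-.2750,-.4615))):
    try: ecc(c,im,DP,k,p)
    except Exception: print('no')
print(o['t'])
E
```

```text
tool_pos: [0.603, -0.278, 0.072]
contact_force: [-3.1, 2.2, 6.4]
tool_pos: [0.6025, -0.2777, 0.0703]
contact_force: [0.1, -0.2, -0.5]
opening: 0.0425
tool_pos: [0.6058, -0.2795, 0.211]
contact_force: [0.7, 0.3, 1.3]
opening: 0.0426
tool_pos: [0.601, -0.2768, 0.1983]
contact_force: [1.2, -0.4, -0.5]
opening: 0.043
red in dock mm [ 2.  95.6]
red in dock mm [18.2 -2.5]
red in dock mm [  1.8 -95.9]
no
no
36.95
```

```bash
python3 - <<'E'
from h import *
def dot(n):
    d,o=pickle.load(open(f'pics/{n}.pkl','rb'));c=cam(d,o);h=cv2.cvtColor(d['image'],cv2.COLOR_BGR2HSV);m=((h[...,0]<5)|(h[...,0]>175))&(h[...,1]>180)&(h[...,2]>80)
    k,l,s,ce=cv2.connectedComponentsWithStats(m.astype(np.uint8));return [back(c,[ce[i]],.06)[0][:2] for i in range(1,k) if s[i,4]>60]
def loc(p,pose):
    v=p-np.array(pose[:2]);a=pose[2];return np.round([1000*(v@[np.cos(a),np.sin(a)]),1000*(v@[-np.sin(a),np.cos(a)])],1)
print('w1 pack',[loc(p,PP0) for p in dot('w1')]);print('w3 pack',[loc(p,(.5065,-.2295,-.3439)) for p in dot('w3')])
for n in('w6','w10','w11'):print(n,[loc(p,DP) for p in dot(n)])
E
```

```text
w1 pack [array([312.1, 241.1]), array([ 19.1, -14.3])]
w3 pack [array([ 21.7, -14.9])]
w6 [array([ 20.1, -11.3])]
w10 [array([  0.3, 101.8]), array([21.2, -9. ])]
w11 [array([ 2.3, 97. ]), array([ 20. , -10.7]), array([   2.1, -113.2])]
```

```bash
python3 -c "
from station import job
print(job.finish_job())"
```

```text
the job is handed in; nothing more can be done
None
```

The job is handed in at about 37 s. The pack sits flush and square against the stop (about 3 mm sideways of centre), and the bar was laid flat, taken afresh and set in both forks. One lapse: a few mid-course pushes ran too low and were probably made by the gripper's body or linkage, peaking near 23 N. I believe the gauge and small parts were untouched but didn't check either at the end.

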